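# Clamp a grinding jar into a bench mill

### The arm

A 6-joint arm with a two-finger parallel gripper is mounted at the origin on a cart in front of the work surface, level with it; the furniture and walls round the work are solid. World frame = base frame: x ahead of the robot, y to its left, z up, the work surface at z = 0. Lengths are in m, angles in degrees, forces in N, time in s.
With the tool pointing down it reaches from about 0.3 to 0.75 m from the base axis. Payload 8.5 kg.
Tool frame: the origin (TCP) lies at the very end of the fingers, on their centre line; the grasp point (between the pads) lies 19 mm behind it; z points along the fingers, y is the line along which they close (so a half turn about z gives the same grasp; the last joint's range is limited). The gripper opens to 85 mm and grips with 20 to 120 N. Pads are 22 mm wide; open, the fingers measure 114 mm over their backs; the gripper's body (76 mm by 85 mm) begins 54 mm behind the grasp point. The pads swing forward as they close: fully open they stand 13 mm farther back than shut.
Start: joints at [-87.049, 21.807, 74.336, -0, 83.858, -12.336], TCP at [0.145, -0.531, 0.231] pointing down, gripper open.
Joint ranges: [-178.18, 178.18], [-50.72, 133.34], [12.68, 142.11], [-81.47, 261.47], [9.98, 163.14], [-165.26, 165.26]. Speed limits (degrees/s): [136.94, 136.94, 180, 180, 180, 180].

### API

Orientations are given as a 3x3 rotation matrix whose columns are the frame's x, y, z axes.
In Python, from rig import observe, cams, ticket gives the robot as it stands.
- The arm moves only by the tool move_arm, never from a script. Its arguments are lists of equal length, an entry for each row: "jaw": the finger opening in cm, from 0 to 8.54; "dp": the shift along the tool's x, y, z in cm, a list of three; "turn": the turn, a rotation vector about the tool's x, y, z in rad, a list of three. In form: {"jaw": [jaw, ...], "dp": [[tx, ty, tz], ...], "turn": [[wx, wy, wz], ...]}. A call has 1 to 12 rows; each row shifts and turns the commanded pose from where the row before left it, along the tool's axes as they then stand; what a row does not reach is not made up. A row lasts 1/12 s, in which the tool goes at most 41.7 mm and 7.16 degrees, less where a joint would pass 70% of its speed; a pose out of reach is approached as far as the arm can. A call is refused whole if a number of a shift passes 4.17 or a number of a turn 0.125, either way. A call with a gripper value outside its range is refused whole. The fingers move at their own pace and stop on an object; "force" is the grip in N (left out, the last holds). Time passes only in rows, so rows that do not move let the fingers close. It gives the time, the measured TCP pose, the force, the opening and the grip force at its end, in the units of the state.
- observe(): the state, without advancing time (a new reading comes with each control period).
- cams.get_image(name): name is "scene" or "top" or "wrist"; returns (picture, depth): 480x640x3 uint8, red, green, blue; 480x640 float32, m along the optical axis (not along the pixel's ray), 0 where there is no reading.
- cams.calibration(name): a dict with "vertical_fov" (degrees; the focal length in pixels is half the picture's height over the tangent of half this angle, whatever the lens; pixels are square), "cx", "cy" (the principal point, pixels), "k1" (the pictures are not rectified: a ray, as slopes to the right and down, at radius r is drawn at 1 + k1 r^2 times it, then the intrinsics apply), "view" (4x4, takes a point from world to camera coordinates); the wrist camera has in their place "tool_from_camera" (4x4, takes a point from camera to tool coordinates, whose origin is the TCP and whose axes are the flange's). Camera axes: x right, y up, looking along -z (the intrinsics and any distortion apply to the point x, -y, -z); pixel columns grow to the right and rows downward; lengths in m; the calibration is good to about 2 mm. A picture is of the moment at which its call begins: read the wrist's pose just before it. calibration takes no time and is no camera call.
- ticket.close_job(): hands the job in; it is judged then, once.
Trained networks look in the newest picture that a camera, given by its name, has taken for a name from the list of things; names that differ only in an ending like _2 or _b are one class to them, and where a whole thing is asked for, a point or a joint stands for the part that bears it (a point fixed in the world has none). Each returns a list of dicts, best first, with "p" (0 to 1); they miss things now and then, are a little off and sometimes report something else, mostly with a low value. They report only what shows in the picture. A call takes as long as a camera call. They do not tell look-alikes from the thing itself.
- cams.spot_in(camera, query): "box" ([centre column, centre row, width, height] as shares, 0 to 1, of the picture: columns of its width, rows of its height, round what is visible of it).
- cams.outline_of(camera, query): "mask" (480x640 bool, what is visible of it) and "box" ([centre column, centre row, width, height] as shares, 0 to 1, of the picture: columns of its width, rows of its height, round what is visible of it).
- cams.mark_of(camera, query): "location" ([column, row] as shares, 0 to 1, of the picture: columns of its width, rows of its height: a listed point, or the origin of a listed thing).
The state is a dict: "time_s": time; "q": joint angles; "qvel": joint speeds; "joint_efforts": joint torques, N m; "position": TCP position; "tool_rot": TCP orientation; "ft_force": force on the tool from outside, world axes, zero at the start; "wrist_torque": the same for the moment, N m; "grip_width": finger opening in m; "gripper_force": force on a finger pad.
Only numpy, scipy, OpenCV 4.12 (cv2) and the standard library are available. Lean on these libraries where they do the work, as an engineer would, in place of code of your own. Each camera call takes 0.05 s, during which the arm holds its last target. There are 200 camera calls.

### The job

Load the steel grinding jar into the bench mill: set it down gently into the square seat, swing the clamp arm over it as far as its stop, then turn the handwheel clockwise until the pad meets the lid and snug it by feel, so that the wheel has clearly stiffened (about 8 N at its grip) but without forcing it (14 N is too much). Let go, and leave the other things on the bench where they are.

Things in the scene. Friction and masses are not known exactly. Their poses are not given: they have to be found in the camera images.
- mill: Fixed white bench mill, housing 215 x 160 mm and 45 mm high. Origin under the centre of its square seat, on the bench; x points away from its control panel (towards the post), z up. The post, 26 mm thick, stands on x at +85 mm and carries the clamp arm. The parked arm is beside and behind the post on the +y side, wheel up to 240 mm high, so keep a wide gripper along the mill's y when lowering the jar.
- seat (a point): Centre of the seat's floor, 49 mm above the bench. The seat is a square recess 64 mm wide, sides along the mill's x and y, inside four walls 9 mm high.
- swing_arm (a joint): Angle (rad) of the clamp arm about the post: 0 = over the seat, at its stop; it grows to 2.3 as the arm swings away, clockwise seen from above. Stiff (about 0.25 N m), stays where left. The screw axis is 85 mm from the post's axis, over the seat's centre at 0. Push the arm itself (20 mm high, underside 140 mm above the bench) or lead the wheel's grip in an arc round the post.
- grip_mid (a point): Point on the handwheel's upright black grip, 30 mm above its foot and 18 mm below its top. The grip is 17 mm thick and 48 mm tall, revolves freely on its own upright axis and stands 42 mm from the screw axis; at the start it lies within 70 degrees of the direction away from the post. The wheel's rim lies 1 mm below the grip's foot.
- hub (a point): Top of the handwheel's hub, on the screw axis (wheel 95 mm across). Clockwise from above lowers the screw with wheel and grip, 8 mm a turn. It turns freely at 1 to 2 N on the grip; the rubber pad (23 mm wide, its foot set higher or lower from day to day) meets the lid after 0.3 to 1.5 turns, then the effort climbs by 10 to 15 N a radian. It is self-locking and stays as left.
- jar_mid (a point): Middle of the loose stainless grinding jar (0.45 kg, 62 mm tall, lid fixed), 31 mm above its underside. Round body 52 mm, lid 53 mm wide in the top 14 mm; square foot 60 x 60 x 7 mm, sides along the jar's x and y (any quarter turn fits the seat).
- dish: Shallow glass dish, 85 mm wide, 36 mm high, a bystander; origin under its centre.
- timer: Small white timer, 63 x 63 x 21 mm, a bystander; origin under its centre.
- tape: Roll of tape lying flat, 68 mm wide, 18 mm high, a bystander; origin under its centre.
- cap: Loose black screw cap, 45 mm wide, 15 mm high, a bystander; origin under its centre.
Not all that is in view belongs to the job. Leave any green or pink look-alike of the part that bears jar_mid alone.

How it is judged:
By the outcome, as a careful person would: the job done as asked, in the order asked, and still so for the second after the job is handed in, with the robot touching nothing.
It also fails if it takes over 72 s, if anything falls off the work surface, if the arm or the gripper's body presses on something with over 40 N, if the wrist force passes 120 N, or if a joint passes its speed limit or range.

## Working session

There is one attempt and no reset: what is moved stays moved. The work goes in short steps, Python scripts to look and compute and a tool call to move; the robot and the scene stay as the last step left them, time stands still between calls to the robot, and variables do not carry over. Pictures are saved under pics/ and viewed, at most 10 in all, crops included, and the job is handed in when it is done.

Besides the shell and the picture viewer there is one more tool, called by a JSON object that holds its "op" and its "data", one argument or row to a line. move_arm: Moves the arm, as the interface text tells. Its arguments: {"type":"object","properties":{"jaw":{"type":"array","items":{"type":"number"}},"dp":{"type":"array","items":{"type":"array","items":{"type":"number"}}},"turn":{"type":"array","items":{"type":"array","items":{"type":"number"}}},"force":{"type":"number"}},"required":["jaw","dp","turn"]}

```bash
ls; mkdir -p pics
cat > h.py <<'E'
import numpy as np, cv2
from rig import observe, cams, ticket
def K(c):
    f=240/np.tan(np.radians(c["vertical_fov"])/2); return np.array([[f,0,c["cx"]],[0,f,c["cy"]],[0,0,1]]),np.array([c["k1"],0,0,0,0.])
def c2w(name,st=None):
    c=cams.calibration(name)
    if name!="wrist": return np.linalg.inv(np.array(c["view"]))
    st=st or observe(); T=np.eye(4); T[:3,:3]=np.array(st["tool_rot"]); T[:3,3]=st["position"]
    return T@np.array(c["tool_from_camera"])
def ray(name,px,st=None):
    k,d=K(cams.calibration(name)); u=cv2.undistortPoints(np.array(px,float).reshape(-1,1,2),k,d).reshape(-1,2)
    M=c2w(name,st); return M[:3,3],np.c_[u[:,0],-u[:,1],-np.ones(len(u))]@M[:3,:3].T
def atz(name,px,z,st=None):
    o,r=ray(name,px,st); return o+r*((z-o[2])/r[:,2])[:,None]
def atd(name,px,dep,st=None):
    o,r=ray(name,px,st); return o+r*np.array(dep).reshape(-1,1)
def cloud(name,depth,mask,st=None):
    v,u=np.nonzero(mask&(depth>0)); return atd(name,np.c_[u,v],depth[v,u],st)
def save(n,im): cv2.imwrite("pics/"+n,im[:,:,::-1])
E
python3 - <<'E'
from h import *
for n in["scene","top"]:
    im,d=cams.get_image(n); save(n+"0.png",im); np.save(n+"d.npy",d)
    print(n,c2w(n)[:3,3].round(3))
    for q in["mill","seat","swing_arm","grip_mid","hub","jar_mid","dish","timer","tape","cap"]:
        for r in cams.mark_of(n,q)[:3]:
            if r["p"]<.2: continue
            p=np.array(r["location"])*[640,480]; i=np.clip(p.astype(int),0,[639,479])
            dd=d[i[1],i[0]]
            print(q,round(r["p"],2),p.round(1),atd(n,p,[dd])[0].round(3))
E
```

```text
pics
scene [0.102 0.742 0.794]
mill 0.93 [292.9 360.7] [0.467 0.106 0.045]
seat 0.89 [293. 346.] [0.483 0.075 0.05 ]Traceback (most recent call last):
  File "<stdin>", line 6, in <module>
ValueError: it knows: cap, dish, grip_mid, hub, jar_mid, mill, seat, tape, timer
```

Run:
```python
from h import *
for n in["scene","top"]:
    im,d=cams.get_image(n); save(n+"0.png",im); np.save(n+"d.npy",d)
    print(n,c2w(n)[:3,3].round(3))
    for q in["mill","seat","grip_mid","hub","jar_mid","dish","timer","tape","cap"]:
        for r in cams.mark_of(n,q)[:3]:
            if r["p"]<.2: continue
            p=np.array(r["location"])*[640,480]; i=np.clip(p.astype(int),0,[639,479])
            dd=d[i[1],i[0]]
            print(q,round(r["p"],2),p.round(1),atd(n,p,[dd])[0].round(3))
```

```text
scene [0.102 0.742 0.794]
mill 0.91 [292.5 363.3] [0.463 0.115 0.048]
seat 0.74 [412.7 265.9] [ 0.359 -0.342  0.016]
seat 0.57 [292.  346.9] [0.484 0.077 0.049]
grip_mid 0.69 [187.7 284.3] [0.636 0.175 0.226]
grip_mid 0.41 [392.4 315.6] [ 0.342 -0.132  0.02 ]
hub 0.63 [210.9 302.3] [0.593 0.171 0.196]
hub 0.63 [283.5 268.2] [ 0.655 -0.195  0.014]
jar_mid 0.95 [248.5 282. ] [0.102 0.742 0.794]
jar_mid 0.88 [351.3 267.6] [ 0.481 -0.224  0.05 ]
jar_mid 0.65 [201.  324.6] [0.689 0.101 0.05 ]
dish 0.61 [284.7 266.9] [ 0.657 -0.206  0.01 ]
timer 0.68 [393.4 317.2] [0.293 0.039 0.168]
tape 0.8 [414.2 265.3] [ 0.356 -0.346  0.016]
cap 0.57 [341.6 251. ] [ 0.555 -0.338  0.008]
top [ 0.39  -0.144  1.241]
mill 0.85 [223.8 265. ] [0.482 0.066 0.047]
seat 0.63 [224.5 261.1] [0.49  0.065 0.045]
grip_mid 0.58 [148.7 165.8] [0.635 0.168 0.239]
hub 0.69 [155.7 194.9] [0.593 0.167 0.194]
jar_mid 0.96 [382.9 269.2] [ 0.48  -0.252  0.062]
jar_mid 0.83 [222.5 157.5] [0.7   0.076 0.058]
jar_mid 0.82 [298.2 171.6] [ 0.673 -0.079  0.063]
dish 0.93 [354.5 186.2] [ 0.657 -0.195  0.01 ]
timer 0.79 [331.2 334.9] [ 0.347 -0.153  0.015]
timer 0.42 [222.5 265.7] [0.481 0.068 0.045]
tape 0.63 [433.9 323.9] [ 0.374 -0.364 -0.002]
cap 0.74 [435.  227.8] [ 0.572 -0.364  0.013]
cap 0.41 [328.9 333. ] [ 0.351 -0.148  0.023]
cap 0.4 [222.6 263.1] [0.486 0.068 0.048]
```

View pics/scene0.png

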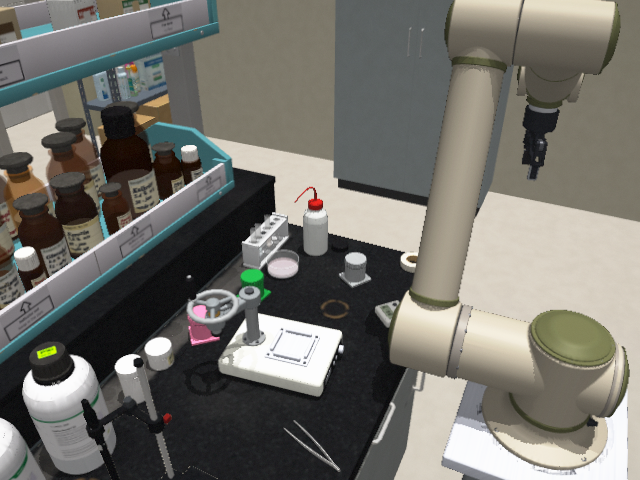

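View pics/top0.png

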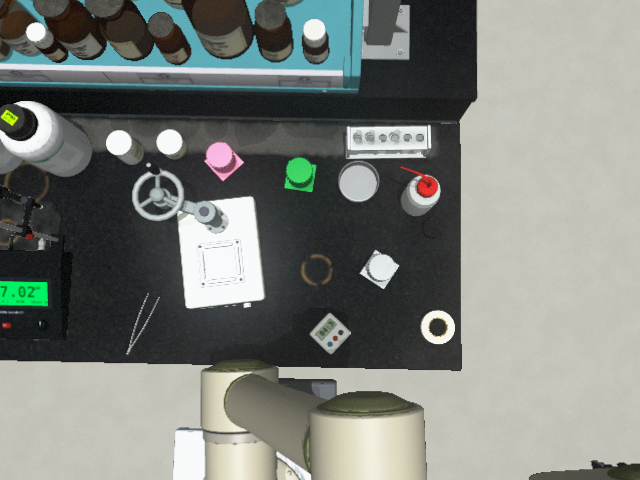

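The scene shows the steel jar at top-view pixel (381,267), with the pink (222,158) and green (300,173) look-alikes kept apart. The mill is at (222,263) with its panel facing the robot. The arm is parked with the wheel at (157,195) and the black grip at about (150,166).

Run:
```python
from h import *
im,d=cams.get_image("top"); full=np.ones((480,640),bool)
v,u=np.indices((480,640)); P=atd("top",np.c_[u.ravel(),v.ravel()],d.ravel()).reshape(480,640,3)
def rect(m):
    p=P[m][:,:2].astype(np.float32); print(len(p),cv2.minAreaRect(p*1000), 'med z',np.median(P[m][:,2]).round(4))
g=im.min(2)>150
X,Y,Z=P[...,0],P[...,1],P[...,2]
m=(abs(Z-.045)<.008)&(u>175)&(u<270)&(v>190)&(v<312)&g
mm=m.astype(np.uint8); mm=cv2.morphologyEx(mm,cv2.MORPH_OPEN,np.ones((3,3)))
rect(mm>0)
s=(Z>.051)&(Z<.066)&(abs(X-.49)<.06)&(abs(Y-.065)<.06); rect(s)
j=(abs(X-.48)<.06)&(abs(Y+.25)<.06)
rect(j&(Z>.05)); print(P[j&(Z>.055)].mean(0))
f=(abs(u-381)<30)&(abs(v-267)<30)&(im.min(2)>90)
rect(f&(Z<.03)&(Z>-.01)); rect(f)
big=cv2.resize(im[235:300,350:415],None,fx=6,fy=6,interpolation=2)
b2=cv2.resize(im[140:310,125:275],None,fx=2.3,fy=2.3,interpolation=2)
c=np.zeros((392,740,3),np.uint8); c[:390,:390]=big; c[:b2.shape[0],392:392+b2.shape[1]]=b2[:392]
save("crop1.png",c)
w=(Z>.13)&(Z<.27)&(X>.5)&(X<.75)&(Y>0)&(Y<.28)
for a,b in[(.13,.165),(.165,.18),(.18,.195),(.195,.21),(.21,.23),(.23,.26)]:
    q=w&(Z>a)&(Z<=b)
    if q.sum(): print(a,b,q.sum(),P[q].mean(0).round(3),P[q].min(0).round(3),P[q].max(0).round(3))
```

```text
6752 ((510.3261413574219, 76.61518859863281), (213.07728576660156, 158.2724609375), 7.996246814727783) med z 0.0438
470 ((497.4090881347656, 74.74986267089844), (105.70952606201172, 84.35737609863281), 9.952665328979492) med z 0.0553
570 ((483.7242431640625, -249.852294921875), (53.10505676269531, 52.19240188598633), 20.48772430419922) med z 0.0601
[ 0.4836889  -0.24989461  0.06024998]
275 ((486.2353210449219, -250.96519470214844), (60.67274475097656, 64.71186828613281), 57.95317840576172) med z 0.0052
856 ((442.2896423339844, -219.4419403076172), (63.13052749633789, 172.23013305664062), 54.61557388305664) med z 0.0588
0.13 0.165 602 [0.577 0.111 0.16 ] [0.55  0.064 0.137] [0.614 0.18  0.165]
0.165 0.18 225 [0.577 0.101 0.17 ] [0.55  0.065 0.165] [0.639 0.205 0.18 ]
0.18 0.195 1178 [0.593 0.165 0.186] [0.549 0.119 0.18 ] [0.644 0.214 0.195]
0.195 0.21 51 [0.615 0.165 0.2  ] [0.587 0.156 0.195] [0.642 0.175 0.21 ]
0.21 0.23 56 [0.634 0.166 0.221] [0.629 0.16  0.21 ] [0.644 0.176 0.23 ]
0.23 0.26 55 [0.637 0.17  0.234] [0.631 0.163 0.23 ] [0.644 0.177 0.239]
```

View pics/crop1.png

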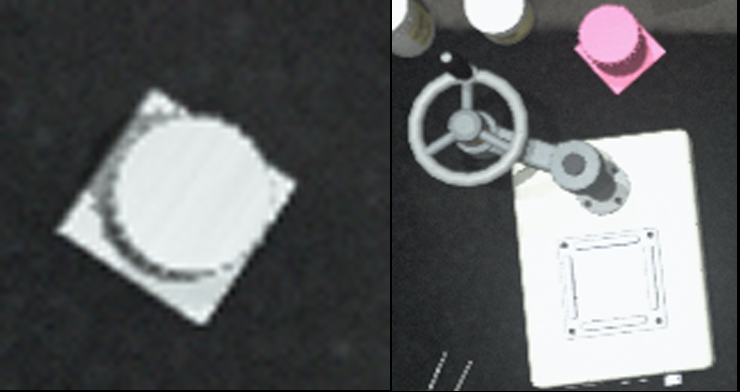

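```bash
cat >> h.py <<'E'
def to(target,yaw=None,st=None):
    """turn about tool z (rad) so tool y lies along yaw (deg, mod 180), then shift in the turned tool axes (cm)"""
    st=st or observe(); R=np.array(st["tool_rot"]); a=0.
    if yaw is not None:
        cur=np.degrees(np.arctan2(R[1,1],R[0,1])); e=(yaw-cur+90)%180-90; a=-np.radians(e)
        R=R@cv2.Rodrigues(np.array([0,0,a]))[0]
    print("turn z %.3f"%a,"then dp cm",(R.T@(np.array(target)-st["position"])*100).round(2), "tilt",R[:,2].round(3),"t",st["time_s"])
E
python3 - <<'E'
from h import *
st=observe(); R=np.array(st["tool_rot"]); print(R.round(3),st["position"],st["q"],st["ft_force"])
to([.484,-.250,.16],58); to([.484,-.250,.16],148); to([.484,-.25,.16])
hub=atd("top",[[157.6,194.8]],[1.241-.195])[0]; print("hub",atz("top",[[157.6,194.8]],.194),"pivot",atz("top",[[204.6,210.9]],.165))
print(cams.calibration("wrist"))
E
```

```text
[[ 0.965  0.264  0.   ]
 [ 0.264 -0.965  0.   ]
 [ 0.    -0.    -1.   ]] [ 0.14499757 -0.530529    0.23131398] [-8.70500400e+01  2.18078848e+01  7.43352058e+01  5.37311189e-04
  8.38581531e+01 -1.23356709e+01] [ 0.07868916  0.48217721 -0.77723829]
turn z 0.825 then dp cm [ 13.88 -41.75   7.13] tilt [ 0.  0. -1.] t 1.2
turn z -0.746 then dp cm [41.75 13.88  7.13] tilt [ 0.  0. -1.] t 1.2
turn z 0.000 then dp cm [ 40.1  -18.12   7.13] tilt [ 0.  0. -1.] t 1.2
hub [[0.59363878 0.16327801 0.194     ]] pivot [[0.57131435 0.08422265 0.165     ]]
{'vertical_fov': 70.60918680280017, 'cx': 326.46554778144343, 'cy': 240.65607516067448, 'k1': -0.024805789273706955, 'tool_from_camera': array([[ 1.67424799e-04,  9.58029984e-01,  2.86667966e-01,
         7.43283365e-02],
       [ 9.99998329e-01, -6.82285061e-04,  1.69612613e-03,
        -7.18414513e-04],
       [ 1.82052896e-03,  2.86667203e-01, -9.58028497e-01,
        -1.42651483e-01],
       [ 0.00000000e+00,  0.00000000e+00,  0.00000000e+00,
         1.00000000e+00]])}
```

{"op": "move_arm", "data": {
  "jaw": [8.5,8.5,8.5,8.5,8.5,8.5,8.5,8.5,8.5,8.5,8.5,8.5],
  "dp": [
    [0,0,0],
    [0,0,0],
    [0,0,0],
    [0,0,0],
    [0,0,0],
    [0,0,0],
    [0,0,0],
    [0,0,0],
    [0,0,0],
    [0,0,0],
    [0,0,0],
    [0,0,0]
  ],
  "turn": [
    [0,0,-0.125],
    [0,0,-0.125],
    [0,0,-0.125],
    [0,0,-0.125],
    [0,0,-0.125],
    [0,0,-0.125],
    [0,0,-0.125],
    [0,0,-0.125],
    [0,0,-0.125],
    [0,0,-0.125],
    [0,0,-0.125],
    [0,0,-0.125]
  ]
}}

```text
time_s: 2.2
position: [0.145, -0.5305, 0.2313]
tool_rot: [[-0.201, 0.98, 0.0], [0.98, 0.201, 0.0], [0.0, 0.0, -1.0]]
ft_force: [0.1, 0.2, -0.1]
grip_width: 0.0847
gripper_force: 0.0
```

{"op": "move_arm", "data": {
  "jaw": [8.5,8.5,8.5,8.5,8.5,8.5,8.5],
  "dp": [
    [0,0,0],
    [0,0,0],
    [0,0,0],
    [0,0,0],
    [0,0,0],
    [0,0,0],
    [0,0,0]
  ],
  "turn": [
    [0,0,-0.125],
    [0,0,-0.125],
    [0,0,-0.125],
    [0,0,-0.125],
    [0,0,-0.125],
    [0,0,-0.125],
    [0,0,-0.066]
  ]
}}

```text
time_s: 2.78
position: [0.145, -0.5305, 0.2313]
tool_rot: [[-0.851, 0.525, -0.0], [0.525, 0.851, 0.0], [0.0, 0.0, -1.0]]
ft_force: [1.1, -0.7, -0.1]
grip_width: 0.0851
gripper_force: 0.0
```

{"op": "move_arm", "data": {
  "jaw": [8.5,8.5,8.5,8.5,8.5,8.5,8.5,8.5,8.5,8.5,8.5,8.5],
  "dp": [
    [-0.5,2,0.4],
    [-1,3.5,0.6],
    [-1.2,3.8,0.6],
    [-1.3,3.8,0.6],
    [-1.3,3.8,0.6],
    [-1.3,3.8,0.6],
    [-1.3,3.8,0.6],
    [-1.3,3.8,0.6],
    [-1.3,3.8,0.6],
    [-1.3,3.8,0.6],
    [-1.2,3.4,0.5],
    [-0.88,2.45,0.5]
  ],
  "turn": [
    [0,0,0],
    [0,0,0],
    [0,0,0],
    [0,0,0],
    [0,0,0],
    [0,0,0],
    [0,0,0],
    [0,0,0],
    [0,0,0],
    [0,0,0],
    [0,0,0],
    [0,0,0]
  ]
}}

```text
time_s: 3.78
position: [0.486, -0.2478, 0.1631]
tool_rot: [[-0.849, 0.529, 0.0], [0.529, 0.849, 0.0], [-0.0, 0.0, -1.0]]
ft_force: [0.4, -0.0, 0.5]
grip_width: 0.0849
gripper_force: 0.0
```

Run:
```python
from h import *
st=observe(); im,d=cams.get_image("wrist"); save("w1.png",im)
v,u=np.indices((480,640)); P=atd("wrist",np.c_[u.ravel(),v.ravel()],d.ravel(),st).reshape(480,640,3)
Z=P[...,2]; near=(np.hypot(P[...,0]-.484,P[...,1]+.25)<.055)&(d>0)
for a,b in[(.055,.07),(.004,.012)]:
    m=near&(Z>a)&(Z<b); print(a,m.sum(),np.median(Z[m]),cv2.minAreaRect((P[m][:,:2]*1000).astype(np.float32)),cv2.minEnclosingCircle((P[m][:,:2]*1000).astype(np.float32)))
print(st["position"])
```

```text
0.055 3821 0.06187642206929084 ((483.8818054199219, -247.83941650390625), (54.403472900390625, 54.338157653808594), 57.10515594482422) ((484.1631164550781, -248.2964630126953), 27.683429718017578)
0.004 985 0.006859612016768213 ((483.315185546875, -247.4352264404297), (60.07369613647461, 58.096160888671875), 57.30825424194336) ((483.8646545410156, -247.51702880859375), 41.26981735229492)
[ 0.48598697 -0.2478332   0.16310819]
```

View pics/w1.png

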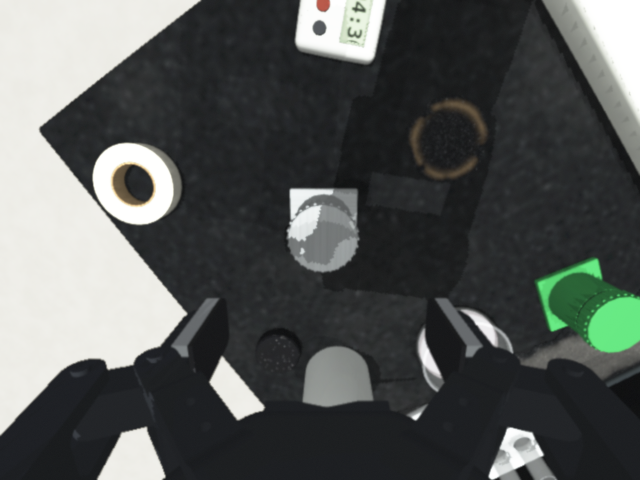

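The wrist view confirms the steel jar under the tool at pixel (323,235), with its foot square to the tool. I'm descending and gripping.

{"op": "move_arm", "data": {
  "jaw": [8.5,8.5,8.5,8.5,8.5,8.5,8.5],
  "dp": [
    [0.19,-0.12,1.5],
    [0,0,3],
    [0,0,3],
    [0,0,3],
    [0,0,2.4],
    [0,0,1.4],
    [0,0,0.6]
  ],
  "turn": [
    [0,0,0.014],
    [0,0,0],
    [0,0,0],
    [0,0,0],
    [0,0,0],
    [0,0,0],
    [0,0,0]
  ],
  "force": 40
}}

```text
time_s: 4.42
position: [0.481, -0.2496, 0.0122]
tool_rot: [[-0.84, 0.542, -0.003], [0.542, 0.84, 0.002], [0.003, 0.0, -1.0]]
ft_force: [-1.2, -0.9, 0.6]
grip_width: 0.085
gripper_force: 0.0
```

{"op": "move_arm", "data": {
  "jaw": [6.5,5.5,4.8,4.8,4.8,4.8,4.8,4.8,4.8],
  "dp": [
    [0,0,0],
    [0,0,0],
    [0,0,0],
    [0,0,0],
    [0,0,0],
    [0,0,0],
    [0,0,0],
    [0,0,0],
    [0,0,0]
  ],
  "turn": [
    [0,0,0],
    [0,0,0],
    [0,0,0],
    [0,0,0],
    [0,0,0],
    [0,0,0],
    [0,0,0],
    [0,0,0],
    [0,0,0]
  ]
}}

```text
time_s: 5.17
position: [0.4825, -0.2504, 0.0157]
tool_rot: [[-0.84, 0.542, 0.002], [0.542, 0.84, -0.002], [-0.003, -0.0, -1.0]]
ft_force: [0.7, 2.5, 8.1]
grip_width: 0.051
gripper_force: 41.7
```

{"op": "move_arm", "data": {
  "jaw": [4.8,4.8,4.8,4.8,4.8,4.8,4.8,4.8,4.8,4.8,4.8,4.8],
  "dp": [
    [0,0,-2],
    [0,0,-3.5],
    [0,0,-4],
    [0,0,-4],
    [0,0,-4],
    [0,0,-4],
    [-0.6,2.5,0],
    [-0.8,3.2,0],
    [-0.8,3.2,0],
    [-0.8,3.2,0],
    [-0.8,2.6,0],
    [-0.5,1.8,0]
  ],
  "turn": [
    [0,0,0],
    [0,0,-0.1],
    [0,0,-0.12],
    [0,0,-0.12],
    [0,0,-0.12],
    [0,0,-0.12],
    [0,0,-0.12],
    [0,0,-0.012],
    [0,0,0],
    [0,0,0],
    [0,0,0],
    [0,0,0]
  ]
}}

```text
time_s: 6.17
position: [0.5046, -0.0788, 0.2292]
tool_rot: [[-0.99, -0.14, -0.001], [-0.14, 0.99, 0.001], [0.001, 0.001, -1.0]]
ft_force: [-0.1, -0.0, -5.8]
grip_width: 0.0516
gripper_force: 44.2
```

```bash
cat > look.py <<'E'
from h import *
def L(name):
    st=observe(); im,d=cams.get_image("wrist"); save(name,im)
    v,u=np.indices((480,640)); P=atd("wrist",np.c_[u.ravel(),v.ravel()],d.ravel(),st).reshape(480,640,3)
    P[d<=0]=np.nan; return st,im,d,P
E
python3 - <<'E'
from look import *
st,im,d,P=L("w2.png"); Z=P[...,2]; X=P[...,0];Y=P[...,1]
print(st["position"],st["tool_rot"],st["grip_width"],st["gripper_force"],st["ft_force"])
reg=np.hypot(X-.487,Y-.072)<.065
m=reg&(Z>.0525)&(Z<.065); print(m.sum(),np.median(Z[m]),cv2.minAreaRect((P[m][:,:2]*1000).astype(np.float32)))
m=(abs(Z-.045)<.003)&(abs(X-.5)<.15)&(abs(Y-.07)<.12); print(m.sum(),cv2.minAreaRect((P[m][:,:2]*1000).astype(np.float32)))
for n in["wrist"]:
  for q in["seat","hub","grip_mid"]:
    for r in cams.mark_of(n,q)[:2]: 
        p=np.array(r["location"])*[640,480]; i=p.astype(int).clip(0,[639,479]); print(q,r["p"],p.round(),atz(n,p,.049,st)[0].round(4) if q=="seat" else P[i[1],i[0]].round(3))
E
```

```text
[ 0.50460176 -0.07876963  0.22919364] [[-9.90117474e-01 -1.40236596e-01 -1.04167127e-03]
 [-1.40237379e-01  9.90117649e-01  7.19943526e-04]
 [ 9.30414682e-04  8.58909914e-04 -9.99999198e-01]] 0.05157866366892406 44.17438684031367 [-0.11822707 -0.03332448 -5.77121546]
1909 0.05775087495243242 ((486.6081237792969, 74.88479614257812), (77.95979309082031, 77.8956527709961), 8.295066833496094)
19222 ((510.6474304199219, 78.61451721191406), (211.54664611816406, 157.2867431640625), 8.173102378845215)
seat 0.91 [483. 223.] [0.489  0.0762 0.049 ]
```

View pics/w2.png

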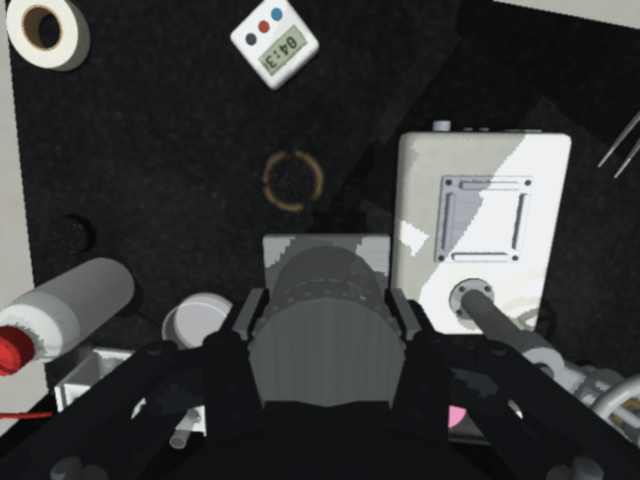

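Run:
```python
from look import *
st,im,d,P=L("w3.png"); R=np.array(st["tool_rot"]); T=(P-st["position"])@R
m=np.zeros((480,640),bool); m[225:300,255:400]=1
m&=(abs(T[...,1])<.04)&(abs(T[...,0])<.05)&(T[...,2]<.03)
for a in np.arange(-.03,.03,.004):
    k=m&(T[...,2]>a)&(T[...,2]<=a+.004)
    if k.sum()>5: print(a.round(3),k.sum(),T[k].min(0).round(4),T[k].max(0).round(4))
k=m&(T[...,2]>.002)&(T[...,2]<.014)
if k.sum()>9: print(cv2.minAreaRect((T[k][:,:2]*1000).astype(np.float32)))
to([.4866,.0749,.12],98.2)
```

```text
-0.03 426 [ 0.0145 -0.0185 -0.03  ] [ 0.0246  0.0212 -0.026 ]
-0.026 409 [ 0.0121 -0.0206 -0.026 ] [ 0.0248  0.0232 -0.022 ]
-0.022 389 [ 0.0099 -0.0273 -0.022 ] [ 0.0246  0.0299 -0.018 ]
-0.018 445 [ 0.0083 -0.0286 -0.018 ] [ 0.0246  0.0313 -0.014 ]
-0.014 446 [ 0.0063 -0.0293 -0.014 ] [ 0.0247  0.0322 -0.01  ]
-0.01 416 [ 0.0044 -0.0297 -0.01  ] [ 0.0246  0.0327 -0.006 ]
-0.006 294 [ 0.0029 -0.0304 -0.006 ] [ 0.0246  0.0273 -0.002 ]
-0.002 251 [ 0.0112 -0.0214 -0.002 ] [0.0247 0.0235 0.002 ]
0.002 233 [ 0.0115 -0.0212  0.002 ] [0.0246 0.0235 0.006 ]
0.006 3144 [-0.0029 -0.0288  0.006 ] [0.0289 0.031  0.01  ]
0.01 438 [-0.0031 -0.0291  0.01  ] [0.0288 0.0311 0.014 ]
0.014 42 [ 0.0279 -0.0274  0.014 ] [0.0283 0.0304 0.0153]
((12.833464622497559, 1.0505847930908203), (60.186676025390625, 31.986173629760742), 89.92472076416016)
turn z -0.004 then dp cm [-0.43 15.77 10.91] tilt [-0.001 -0.    -1.   ] t 6.4167
```

{"op": "move_arm", "data": {
  "jaw": [4.8,4.8,4.8,4.8,4.8,4.8,4.8,4.8,4.8,4.8,4.8,4.8],
  "dp": [
    [0,1.5,0],
    [-0.1,3,0],
    [-0.1,3.2,0],
    [-0.1,3.2,0],
    [0,3,0],
    [0,1.77,0],
    [0,0,2],
    [0,0,3],
    [0,0,3.2],
    [0,0,3.2],
    [0,0,2],
    [0,0,0.5]
  ],
  "turn": [
    [0,0,-0.004],
    [0,0,0],
    [0,0,0],
    [0,0,0],
    [0,0,0],
    [0,0,0],
    [0,0,0],
    [0,0,0],
    [0,0,0],
    [0,0,0],
    [0,0,0],
    [0,0,0]
  ]
}}

```text
time_s: 7.42
position: [0.4844, 0.0732, 0.0872]
tool_rot: [[-0.99, -0.141, -0.006], [-0.141, 0.99, 0.0], [0.006, 0.001, -1.0]]
ft_force: [-1.0, 0.3, -5.8]
grip_width: 0.0516
gripper_force: 44.2
```

{"op": "move_arm", "data": {
  "jaw": [4.8,4.8],
  "dp": [
    [0,0,0],
    [0,0,0]
  ],
  "turn": [
    [0,0,0],
    [0,0,0]
  ]
}}

```text
time_s: 7.58
position: [0.4868, 0.0736, 0.0913]
tool_rot: [[-0.99, -0.142, 0.002], [-0.142, 0.99, -0.0], [-0.002, -0.0, -1.0]]
ft_force: [0.0, -0.7, -4.1]
grip_width: 0.0517
gripper_force: 44.2
```

Run:
```python
from look import *
st,im,d,P=L("w4.png"); print(st["position"],st["ft_force"]); to([.4866,.0749,.0645],98.2)
X,Y,Z=[P[...,i] for i in range(3)]
R=np.array(st["tool_rot"]); T=(P-st["position"])@R
m=(Z>.055)&(Z<.061)&(np.hypot(X-.487,Y-.075)<.06)
if m.sum(): print("walls tool frame",T[m].min(0),T[m].max(0),m.sum())
k=(T[...,2]>.005)&(T[...,2]<.012)&(abs(T[...,1])<.035)&(T[...,0]>0)&(T[...,0]<.04)
print("foot",k.sum(),T[k].min(0),T[k].max(0))
```

```text
[0.48675361 0.07357424 0.09133206] [ 0.00432319 -0.7051287  -4.09904907]
turn z -0.001 then dp cm [0.02 0.13 2.72] tilt [ 0.003 -0.    -1.   ] t 7.6333
walls tool frame [-0.00896459 -0.03758291  0.03114646] [0.03870635 0.0406356  0.03620069] 2363
foot 3483 [ 4.80092180e-05 -2.90413903e-02  5.01411166e-03] [0.02907008 0.03125841 0.01195593]
```

View pics/w4.png

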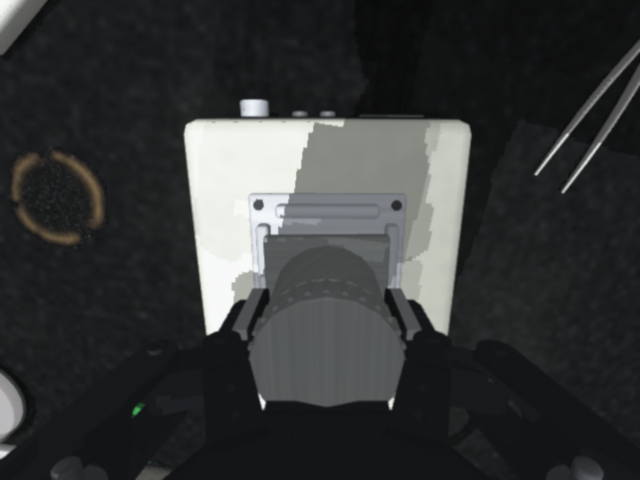

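The jar foot sits centred over the seat walls (foot columns 264–389, walls 250–405), off by only 0.5 mm. I'm lowering it gently.

{"op": "move_arm", "data": {
  "jaw": [4.8,4.8,4.8,4.8,4.8,4.8,4.8,4.8,4.8,4.8,4.8],
  "dp": [
    [0.05,0.04,0.2],
    [0,0,0.3],
    [0,0,0.3],
    [0,0,0.3],
    [0,0,0.3],
    [0,0,0.25],
    [0,0,0.25],
    [0,0,0.2],
    [0,0,0.15],
    [0,0,0.1],
    [0,0,0]
  ],
  "turn": [
    [0,0,0],
    [0,0,0],
    [0,0,0],
    [0,0,0],
    [0,0,0],
    [0,0,0],
    [0,0,0],
    [0,0,0],
    [0,0,0],
    [0,0,0],
    [0,0,0]
  ]
}}

```text
time_s: 8.55
position: [0.4853, 0.0745, 0.0666]
tool_rot: [[-0.99, -0.143, -0.0], [-0.143, 0.99, 0.0], [0.0, 0.0, -1.0]]
ft_force: [0.2, 0.5, -5.5]
grip_width: 0.0517
gripper_force: 44.2
```

{"op": "move_arm", "data": {
  "jaw": [4.8,4.8,4.8],
  "dp": [
    [0,0,0.1],
    [0,0,0.1],
    [0,0,0]
  ],
  "turn": [
    [0,0,0],
    [0,0,0],
    [0,0,0]
  ]
}}

```text
time_s: 8.8
position: [0.4854, 0.0745, 0.0649]
tool_rot: [[-0.99, -0.143, 0.0], [-0.143, 0.99, 0.0], [-0.0, -0.0, -1.0]]
ft_force: [0.7, -0.2, -5.6]
grip_width: 0.0515
gripper_force: 44.4
```

{"op": "move_arm", "data": {
  "jaw": [4.8,4.8,4.8,4.8],
  "dp": [
    [0,0,0.05],
    [0,0,0.05],
    [0,0,0.05],
    [0,0,0]
  ],
  "turn": [
    [0,0,0],
    [0,0,0],
    [0,0,0],
    [0,0,0]
  ]
}}

```text
time_s: 9.13
position: [0.4855, 0.0745, 0.0647]
tool_rot: [[-0.99, -0.143, 0.001], [-0.143, 0.99, -0.0], [-0.001, -0.0, -1.0]]
ft_force: [-6.0, -0.1, 11.8]
grip_width: 0.0517
gripper_force: 45.3
```

{"op": "move_arm", "data": {
  "jaw": [4.8,5.4,6,7,8,8.5,8.5],
  "dp": [
    [0,0,-0.1],
    [0,0,0],
    [0,0,0],
    [0,0,0],
    [0,0,0],
    [0,0,0],
    [0,0,-0.5]
  ],
  "turn": [
    [0,0,0],
    [0,0,0],
    [0,0,0],
    [0,0,0],
    [0,0,0],
    [0,0,0],
    [0,0,0]
  ]
}}

```text
time_s: 9.72
position: [0.4849, 0.0745, 0.0688]
tool_rot: [[-0.99, -0.143, -0.002], [-0.143, 0.99, 0.0], [0.002, 0.0, -1.0]]
ft_force: [-0.2, 0.6, 0.3]
grip_width: 0.0849
gripper_force: 0.0
```

{"op": "move_arm", "data": {
  "jaw": [8.5,8.5,8.5,8.5,8.5,8.5,8.5,8.5],
  "dp": [
    [0,0,-1.5],
    [0,0,-3],
    [0,0,-4],
    [0,0,-4],
    [0,0,-4],
    [0,0,-3],
    [0,0,-1.5],
    [0,0,0]
  ],
  "turn": [
    [0,0,0],
    [0,0,0],
    [0,0,0],
    [0,0,0],
    [0,0,0],
    [0,0,0],
    [0,0,0],
    [0,0,0]
  ]
}}

```text
time_s: 10.38
position: [0.4862, 0.0745, 0.2833]
tool_rot: [[-0.99, -0.143, 0.007], [-0.143, 0.99, -0.001], [-0.007, -0.002, -1.0]]
ft_force: [-0.7, -0.4, 0.7]
grip_width: 0.0851
gripper_force: 0.0
```

Run:
```python
from look import *
st,im,d,P=L("w5.png"); print(st["position"],st["ft_force"],st["grip_width"])
X,Y,Z=[P[...,i] for i in range(3)]
for a,b in[(.09,.12),(.049,.0545),(.0545,.061)]:
    m=(Z>a)&(Z<b)&(np.hypot(X-.487,Y-.075)<.062); print(a,m.sum(),np.median(Z[m]),cv2.minAreaRect((P[m][:,:2]*1000).astype(np.float32)))
m=(Z>.09)&(Z<.12)&(np.hypot(X-.487,Y-.075)<.02); A=np.c_[P[m][:,:2],np.ones(m.sum())]; print("tilt",np.linalg.lstsq(A,P[m][:,2],rcond=None)[0])
for q in["hub","grip_mid"]:
  for n in["wrist","top"]:
    if n=="top" and q=="hub": im2,d2=cams.get_image("top")
    for r in cams.mark_of(n,q)[:2]:
        p=np.array(r["location"])*[640,480]; i=p.astype(int).clip(0,[639,479])
        print(q,n,round(r["p"],2),p.round(),(P[i[1],i[0]] if n=="wrist" else atd("top",p,[d2[i[1],i[0]]])[0]).round(3))
m=(Z>.18)&(X>.52)&(Y>.1)&(X<.7)
for a,b in[(.14,.17),(.17,.182),(.182,.192),(.192,.205),(.205,.225),(.225,.245)]:
    q=(Z>a)&(Z<=b)&(X>.52)&(X<.72)&(Y>.05)&(Y<.25)
    if q.sum()>3: print(a,b,q.sum(),P[q].mean(0).round(3),P[q].min(0).round(3),P[q].max(0).round(3))
```

```text
[0.48624901 0.07448771 0.28325848] [-0.73015776 -0.42024314  0.67845848] 0.08513133857597789
0.09 2479 0.11092126821109782 ((486.4073181152344, 76.47911071777344), (54.73634719848633, 54.09070587158203), 16.551977157592773)
0.049 834 0.049717428496397764 ((496.2253723144531, 76.69091796875), (105.09212493896484, 87.26882934570312), 8.15861701965332)
0.0545 1712 0.057080915338508426 ((487.26708984375, 75.52607727050781), (77.96701049804688, 78.18946075439453), 8.196810722351074)
tilt [-0.00156364  0.00208964  0.11161203]
hub wrist 0.61 [417. 386.] [0.598 0.167 0.195]
grip_mid top 0.54 [153. 167.] [0.634 0.163 0.234]
0.14 0.17 3309 [0.573 0.112 0.162] [0.55  0.066 0.14 ] [0.61  0.185 0.17 ]
0.17 0.182 453 [0.578 0.109 0.175] [0.55  0.079 0.17 ] [0.634 0.186 0.182]
0.182 0.192 2350 [0.589 0.148 0.187] [0.549 0.121 0.182] [0.638 0.185 0.192]
0.192 0.205 605 [0.595 0.167 0.195] [0.583 0.156 0.192] [0.633 0.18  0.197]
```

View pics/w5.png

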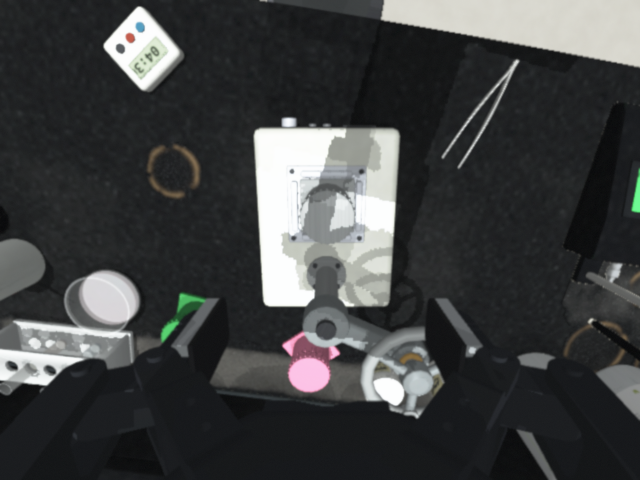

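Run:
```python
from h import *
d=np.load("topd.npy"); v,u=np.indices((480,640)); P=atd("top",np.c_[u.ravel(),v.ravel()],d.ravel()); 
m=(P[:,2]>.1)&(P[:,0]>.5)&(P[:,1]>-.1)&(P[:,1]<.4)&(d.ravel()>0); Q=P[m]
for x in np.arange(.62,.95,.03):
    k=Q[(Q[:,0]>=x)&(Q[:,0]<x+.03)]
    for y in(-.1,.05,.2,.3):
        kk=k[(k[:,1]>=y)&(k[:,1]<y+.15)]
        if len(kk): print(x.round(2),y,len(kk),kk[:,2].min().round(2),kk[:,2].max().round(2))
to([.637,.172,.283],98.2)
```

```text
0.62 0.05 381 0.18 0.24
0.62 0.2 6 0.18 0.19
0.65 0.3 351 0.1 0.19
0.68 0.3 886 0.1 0.24
0.71 0.3 797 0.1 0.24
0.74 0.3 278 0.1 0.21
0.77 -0.1 2013 0.13 0.3
0.77 0.05 2098 0.13 0.3
0.77 0.2 2008 0.13 0.3
0.77 0.3 1336 0.14 0.3
0.8 -0.1 3659 0.1 0.41
0.8 0.05 3761 0.1 0.4
0.8 0.2 4125 0.1 0.4
0.8 0.3 2455 0.1 0.36
0.83 -0.1 2560 0.25 0.42
0.83 0.05 2142 0.25 0.42
0.83 0.2 1785 0.25 0.4
0.83 0.3 841 0.25 0.4
0.86 -0.1 450 0.24 0.38
0.86 0.05 299 0.24 0.37
0.86 0.2 91 0.29 0.36
0.86 0.3 167 0.25 0.36
0.89 -0.1 475 0.24 0.29
0.89 0.05 638 0.25 0.29
0.89 0.2 12 0.25 0.25
0.89 0.3 134 0.25 0.26
0.92 -0.1 225 0.25 0.27
0.92 0.05 144 0.25 0.26
0.92 0.2 40 0.25 0.26
0.92 0.3 24 0.25 0.26
turn z 0.000 then dp cm [-16.44   7.48  -0.53] tilt [-0.003  0.    -1.   ] t 10.6833
```

{"op": "move_arm", "data": {
  "jaw": [5,4.5,4.5,4.5,4.5,4.5,4.5,4.5],
  "dp": [
    [-1.5,0.7,0],
    [-3,1.4,0],
    [-3.5,1.6,0],
    [-3.5,1.6,0],
    [-3,1.4,0],
    [-1.94,0.78,0],
    [0,0,0],
    [0,0,0]
  ],
  "turn": [
    [0,0,0],
    [0,0,0],
    [0,0,0],
    [0,0,0],
    [0,0,0],
    [0,0,0],
    [0,0,0],
    [0,0,0]
  ]
}}

```text
time_s: 11.35
position: [0.6376, 0.1724, 0.2773]
tool_rot: [[-0.99, -0.143, -0.003], [-0.143, 0.99, -0.0], [0.003, 0.0, -1.0]]
ft_force: [-0.5, 0.3, 0.2]
grip_width: 0.0453
gripper_force: 0.0
```

Run:
```python
from look import *
st,im,d,P=L("w6.png"); print(st["position"],st["grip_width"])
to([.637,.172,.203],98.2,st)
X,Y,Z=[P[...,i] for i in range(3)]
for a,b in[(.155,.175),(.18,.192),(.192,.205),(.205,.225),(.225,.245)]:
    q=(Z>a)&(Z<=b)&(X>.52)&(X<.72)&(Y>.05)&(Y<.25)
    if q.sum()>3: print(a,b,q.sum(),P[q].mean(0).round(3),P[q].min(0).round(3),P[q].max(0).round(3))
for q in["hub","grip_mid"]:
    for r in cams.mark_of("wrist",q)[:2]:
        p=np.array(r["location"])*[640,480]; i=p.astype(int).clip(0,[639,479]); print(q,round(r["p"],2),p.round(),P[i[1],i[0]].round(3))
```

```text
[0.63759268 0.172353   0.27729453] 0.04527131957151483
turn z 0.001 then dp cm [ 0.04 -0.03  7.43] tilt [-0.003 -0.    -1.   ] t 11.35
0.155 0.175 4200 [0.576 0.106 0.165] [0.551 0.067 0.155] [0.611 0.186 0.174]
0.18 0.192 7112 [0.593 0.168 0.187] [0.55  0.121 0.18 ] [0.642 0.215 0.192]
0.192 0.205 1160 [0.598 0.168 0.195] [0.584 0.156 0.192] [0.639 0.181 0.205]
0.205 0.225 237 [0.632 0.17  0.216] [0.63  0.163 0.205] [0.639 0.179 0.225]
0.225 0.245 602 [0.636 0.171 0.234] [0.63  0.163 0.225] [0.645 0.179 0.24 ]
hub 0.91 [326. 186.] [0.595 0.167 0.195]
grip_mid 0.66 [321. 263.] [0.634 0.17  0.237]
```

View pics/w6.png

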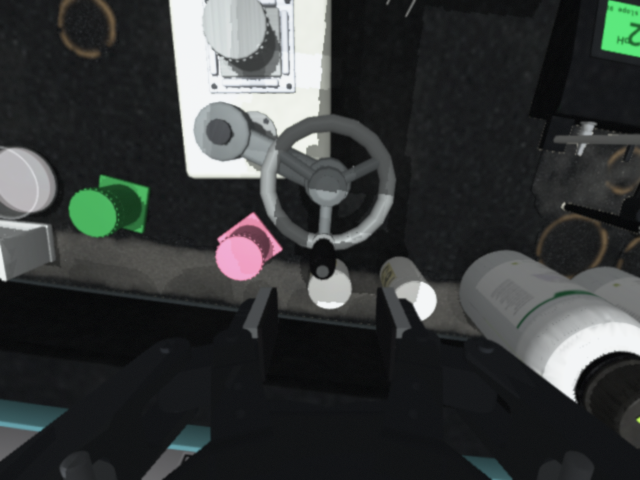

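The wheel hub is at (326,186) and the grip top at (322,262), right between the open fingers. I'm descending to take the grip.

{"op": "move_arm", "data": {
  "jaw": [4.5,4.5,4.5,4.5,4.5,3,2,1.2,1.2,1.2,1.2],
  "dp": [
    [0,-0.1,1.4],
    [0,0,2.5],
    [0,0,2.3],
    [0,0,1.2],
    [0,0,0],
    [0,0,0],
    [0,0,0],
    [0,0,0],
    [0,0,0],
    [0,0,0],
    [0,0,0]
  ],
  "turn": [
    [0,0,0],
    [0,0,0],
    [0,0,0],
    [0,0,0],
    [0,0,0],
    [0,0,0],
    [0,0,0],
    [0,0,0],
    [0,0,0],
    [0,0,0],
    [0,0,0]
  ],
  "force": 30
}}

```text
time_s: 12.42
position: [0.6382, 0.1709, 0.207]
tool_rot: [[-0.99, -0.143, 0.004], [-0.143, 0.99, 0.0], [-0.004, -0.0, -1.0]]
ft_force: [1.0, -0.5, 6.2]
grip_width: 0.0152
gripper_force: 29.7
```

Run:
```python
from h import *
st=observe(); print(st["position"],st["ft_force"],st["grip_width"],st["time_s"],st["q"])
R=np.array(st["tool_rot"]); post=np.array([.5709,.0873]); g=np.array(st["position"][:2])
r=g-post; print(np.hypot(*r),np.degrees(np.arctan2(r[1],r[0])))
hub=np.array([.596,.1685]); seat=np.array([.4868,.0752]); a=hub-post; b=seat-post
print("swing deg",(np.degrees(np.arctan2(b[1],b[0])-np.arctan2(a[1],a[0]))),np.hypot(*a))
th=np.arctan2(b[1],b[0])-np.arctan2(a[1],a[0])
N=24; pr=r
# ease profile
s=lambda t:t*t*(3-2*t)
for i in range(1,N+1):
    t=th*s(i/N); n=np.array([[np.cos(t),-np.sin(t)],[np.sin(t),np.cos(t)]])@r
    print(i,(R[:2,:2].T@(n-pr)*100).round(2).tolist()); pr=n
print("end",post+pr)
```

```text
[0.63820253 0.1709017  0.20695236] [ 0.99428113 -0.4759777   6.21259779] 0.015209084536107923 12.4167 [ 4.75329035e+00  3.40572402e+01  5.71922532e+01 -1.58051347e-02
  8.85476539e+01 -9.34436243e+01]
0.10732601721729541 51.16462046872487
swing deg -244.63560351601328 0.08499088186387997
1 [-0.16, -0.17]
2 [-0.43, -0.51]
3 [-0.62, -0.87]
4 [-0.68, -1.25]
5 [-0.6, -1.63]
6 [-0.36, -1.99]
7 [0.05, -2.26]
8 [0.59, -2.38]
9 [1.2, -2.32]
10 [1.82, -2.04]
11 [2.34, -1.55]
12 [2.71, -0.89]
13 [2.85, -0.15]
14 [2.75, 0.59]
15 [2.43, 1.24]
16 [1.96, 1.72]
17 [1.41, 2.01]
18 [0.87, 2.08]
19 [0.39, 1.98]
20 [0.03, 1.74]
21 [-0.18, 1.41]
22 [-0.26, 1.04]
23 [-0.21, 0.63]
24 [-0.08, 0.22]
end [0.46652673 0.11230191]
```

Run:
```python
from h import *
st=observe(); R=np.array(st["tool_rot"]); post=np.array([.5709,.0873]); g=np.array(st["position"][:2]); r=g-post
th=np.radians(115.4); N=36; pr=r
s=lambda t:t*t*(3-2*t)
o=[]
for i in range(1,N+1):
    t=th*s(i/N); n=np.array([[np.cos(t),-np.sin(t)],[np.sin(t),np.cos(t)]])@r
    o.append((R[:2,:2].T@(n-pr)*100).round(2).tolist()+[0]); pr=n
for k in range(0,N,12): print(o[k:k+12], (post+0).tolist())
print("end",post+pr)
```

```text
[[0.03, 0.04, 0], [0.1, 0.1, 0], [0.16, 0.17, 0], [0.23, 0.22, 0], [0.29, 0.26, 0], [0.36, 0.3, 0], [0.43, 0.32, 0], [0.49, 0.33, 0], [0.56, 0.33, 0], [0.62, 0.32, 0], [0.68, 0.29, 0], [0.74, 0.26, 0]] [0.5709, 0.0873]
[[0.79, 0.21, 0], [0.83, 0.15, 0], [0.86, 0.09, 0], [0.88, 0.02, 0], [0.89, -0.05, 0], [0.89, -0.13, 0], [0.88, -0.2, 0], [0.85, -0.27, 0], [0.82, -0.34, 0], [0.77, -0.4, 0], [0.72, -0.45, 0], [0.66, -0.48, 0]] [0.5709, 0.0873]
[[0.59, -0.51, 0], [0.53, -0.52, 0], [0.46, -0.52, 0], [0.4, -0.51, 0], [0.34, -0.49, 0], [0.28, -0.45, 0], [0.23, -0.41, 0], [0.18, -0.35, 0], [0.13, -0.29, 0], [0.09, -0.21, 0], [0.05, -0.13, 0], [0.02, -0.05, 0]] [0.5709, 0.0873]
end [0.46651122 0.11223704]
```

{"op": "move_arm", "data": {
  "jaw": [1.2,1.2,1.2,1.2,1.2,1.2,1.2,1.2,1.2,1.2,1.2,1.2],
  "dp": [
    [0.03,0.04,0],
    [0.1,0.1,0],
    [0.16,0.17,0],
    [0.23,0.22,0],
    [0.29,0.26,0],
    [0.36,0.3,0],
    [0.43,0.32,0],
    [0.49,0.33,0],
    [0.56,0.33,0],
    [0.62,0.32,0],
    [0.68,0.29,0],
    [0.74,0.26,0]
  ],
  "turn": [
    [0,0,0],
    [0,0,0],
    [0,0,0],
    [0,0,0],
    [0,0,0],
    [0,0,0],
    [0,0,0],
    [0,0,0],
    [0,0,0],
    [0,0,0],
    [0,0,0],
    [0,0,0]
  ]
}}

```text
time_s: 13.42
position: [0.5879, 0.1937, 0.2071]
tool_rot: [[-0.99, -0.143, 0.005], [-0.143, 0.99, 0.001], [-0.005, 0.0, -1.0]]
ft_force: [3.0, 0.4, 7.5]
grip_width: 0.0153
gripper_force: 29.7
```

{"op": "move_arm", "data": {
  "jaw": [1.2,1.2,1.2,1.2,1.2,1.2,1.2,1.2,1.2,1.2,1.2,1.2],
  "dp": [
    [0.79,0.21,0],
    [0.83,0.15,0],
    [0.86,0.09,0],
    [0.88,0.02,0],
    [0.89,-0.05,0],
    [0.89,-0.13,0],
    [0.88,-0.2,0],
    [0.85,-0.27,0],
    [0.82,-0.34,0],
    [0.77,-0.4,0],
    [0.72,-0.45,0],
    [0.66,-0.48,0]
  ],
  "turn": [
    [0,0,0],
    [0,0,0],
    [0,0,0],
    [0,0,0],
    [0,0,0],
    [0,0,0],
    [0,0,0],
    [0,0,0],
    [0,0,0],
    [0,0,0],
    [0,0,0],
    [0,0,0]
  ]
}}

```text
time_s: 14.42
position: [0.4925, 0.1619, 0.2071]
tool_rot: [[-0.99, -0.143, 0.004], [-0.143, 0.99, 0.002], [-0.004, 0.002, -1.0]]
ft_force: [0.1, 5.8, 9.8]
grip_width: 0.0151
gripper_force: 30.0
```

Run:
```python
from look import *
st,im,d,P=L("w7.png"); print(st["position"],st["ft_force"],st["grip_width"],st["gripper_force"])
g=np.array(st["position"][:2]); r=g-[.5709,.0873]; print(np.hypot(*r),np.degrees(np.arctan2(r[1],r[0])))
for n in("wrist","top"):
  if n=="top": im,d=cams.get_image("top")
  for q in["hub","grip_mid"]:
    for r in cams.mark_of(n,q)[:2]:
        p=np.array(r["location"])*[640,480]; i=p.astype(int).clip(0,[639,479]); print(n,q,round(r["p"],2),p.round(),atz(n,p,.195 if q=="hub" else .222,st)[0].round(3), atd(n,p,[d[i[1],i[0]]],st)[0].round(3))
```

```text
[0.49249224 0.16188683 0.20708508] [0.12392879 5.84592318 9.77691578] 0.015050893801573458 29.969706069678068
0.10821724426338528 136.43062245239318
wrist hub 0.98 [240. 280.] [0.493 0.12  0.195] [0.494 0.12  0.195]
wrist grip_mid 0.74 [326. 316.] [0.492 0.163 0.222] [0.486 0.162 0.231]
top hub 0.59 [182. 252.] [0.492 0.114 0.195] [0.492 0.114 0.193]
```

{"op": "move_arm", "data": {
  "jaw": [1.2,1.2,1.2,1.2,1.2,1.2,1.2,1.2,1.2,1.2,1.2,1.2],
  "dp": [
    [0.59,-0.51,0],
    [0.53,-0.52,0],
    [0.46,-0.52,0],
    [0.4,-0.51,0],
    [0.34,-0.49,0],
    [0.28,-0.45,0],
    [0.23,-0.41,0],
    [0.18,-0.35,0],
    [0.13,-0.29,0],
    [0.09,-0.21,0],
    [0.05,-0.13,0],
    [0.02,-0.05,0]
  ],
  "turn": [
    [0,0,0],
    [0,0,0],
    [0,0,0],
    [0,0,0],
    [0,0,0],
    [0,0,0],
    [0,0,0],
    [0,0,0],
    [0,0,0],
    [0,0,0],
    [0,0,0],
    [0,0,0]
  ]
}}

```text
time_s: 15.72
position: [0.466, 0.1129, 0.2069]
tool_rot: [[-0.99, -0.143, 0.003], [-0.143, 0.99, 0.001], [-0.003, 0.001, -1.0]]
ft_force: [-2.4, 2.9, 10.3]
grip_width: 0.0152
gripper_force: 30.1
```

```bash
cat > chk.py <<'E'
from look import *
st,im,d,P=L("wc.png"); print(st["position"],np.array(st["ft_force"]).round(2),st["grip_width"],st["gripper_force"],st["time_s"])
g=np.array(st["position"][:2]); r=g-[.5709,.0873]; print("grip r,ang",np.hypot(*r),np.degrees(np.arctan2(r[1],r[0])))
for q in["hub"]:
    for r in cams.mark_of("wrist",q)[:1]:
        p=np.array(r["location"])*[640,480]; i=p.astype(int).clip(0,[639,479]); h=P[i[1],i[0]]; print(q,round(r["p"],2),p.round(),atz("wrist",p,.195,st)[0].round(4),h.round(4))
# wheel rim fit
X,Y,Z=[P[...,i] for i in range(3)]
m=(abs(Z-.187)<.006)&(np.hypot(X-.487,Y-.075)<.06)
if m.sum()>20:
    c=cv2.minEnclosingCircle((P[m][:,:2]*1000).astype(np.float32)); print("rim",m.sum(),c,np.median(Z[m]))
E
python3 chk.py
```

```text
[0.46603629 0.11290903 0.20685071] [-2.38  2.9  10.26] 0.015237226194217551 30.12284140263546 15.7167
grip r,ang 0.10794544996377455 166.27627186183432
hub 0.83 [248. 317.] [0.4866 0.0763 0.195 ] [0.4857 0.0761 0.1957]
rim 7389 ((484.84161376953125, 78.52503967285156), 48.75128936767578) 0.18698959178151162
```

{"op": "move_arm", "data": {
  "jaw": [1.2,1.2,1.2,1.2,1.2],
  "dp": [
    [0.03,-0.08,0],
    [0.04,-0.1,0],
    [0.04,-0.1,0],
    [0,0,0],
    [0,0,0]
  ],
  "turn": [
    [0,0,0],
    [0,0,0],
    [0,0,0],
    [0,0,0],
    [0,0,0]
  ]
}}

```text
time_s: 16.23
position: [0.4654, 0.1103, 0.2069]
tool_rot: [[-0.99, -0.143, 0.003], [-0.143, 0.99, 0.002], [-0.003, 0.001, -1.0]]
ft_force: [-2.9, 4.5, 10.9]
grip_width: 0.0154
gripper_force: 30.1
```

```bash
python3 chk.py
```

```text
[0.46542058 0.11025447 0.20688327] [-2.92  4.5  10.95] 0.015406343562866983 30.13392824017501 16.2333
grip r,ang 0.10794821080850937 167.72269425458651
hub 0.88 [249. 318.] [0.4869 0.0742 0.195 ] [0.486  0.0741 0.196 ]
rim 7249 ((484.26568603515625, 76.13407135009766), 48.70037841796875) 0.1869853014613174
```

{"op": "move_arm", "data": {
  "jaw": [1.2,1.2,1.2,1.2,1.2],
  "dp": [
    [0.03,-0.08,0],
    [0.04,-0.1,0],
    [0.03,-0.1,0],
    [0,0,0],
    [0,0,0]
  ],
  "turn": [
    [0,0,0],
    [0,0,0],
    [0,0,0],
    [0,0,0],
    [0,0,0]
  ]
}}

```text
time_s: 16.75
position: [0.4645, 0.1086, 0.2072]
tool_rot: [[-0.99, -0.143, 0.002], [-0.143, 0.99, 0.005], [-0.003, 0.004, -1.0]]
ft_force: [-5.6, 11.0, 14.4]
grip_width: 0.0158
gripper_force: 30.6
```

```bash
python3 chk.py
```

```text
[0.46445061 0.10857469 0.20723183] [-5.58 10.96 14.39] 0.01583045163677281 30.610097904573195 16.75
grip r,ang 0.10855452404305314 168.69792978514462
hub 0.63 [253. 319.] [0.486  0.0748 0.195 ] [0.4856 0.0744 0.1959]
rim 7123 ((484.18170166015625, 75.9122543334961), 48.712100982666016) 0.18701140520929838
```

```bash
cat > tab.py <<'E'
from h import *
R=np.array([[-.99,-.143],[-.143,.99]])
def row(a,da,r=4.2): return [*(R.T@(r*np.array([np.cos(a-da)-np.cos(a),np.sin(a-da)-np.sin(a)]))).round(2)+0,round(da/2/np.pi*.8,3)]
E
python3 - <<'E'
from tab import *
a=np.radians(122)
f=[[float(x) for x in row(a-.15*i,.15)] for i in range(12)]; print(f)
a-=1.8
for k in range(16):
    print(k,[[float(x) for x in row(a-.1*i-.6*k,.1)][:2]+[.01] for i in range(6)], "end deg %.0f"%(np.degrees(a-.6*(k+1))%360))
E
```

```text
[[-0.59, 0.21, 0.019], [-0.62, 0.12, 0.019], [-0.63, 0.03, 0.019], [-0.63, -0.07, 0.019], [-0.61, -0.16, 0.019], [-0.58, -0.25, 0.019], [-0.53, -0.33, 0.019], [-0.48, -0.41, 0.019], [-0.41, -0.48, 0.019], [-0.33, -0.53, 0.019], [-0.25, -0.58, 0.019], [-0.16, -0.61, 0.019]]
0 [[-0.06, -0.42, 0.01], [-0.02, -0.42, 0.01], [0.03, -0.42, 0.01], [0.07, -0.41, 0.01], [0.11, -0.41, 0.01], [0.15, -0.39, 0.01]] end deg 344
1 [[0.19, -0.38, 0.01], [0.22, -0.35, 0.01], [0.26, -0.33, 0.01], [0.29, -0.3, 0.01], [0.32, -0.27, 0.01], [0.35, -0.24, 0.01]] end deg 310
2 [[0.37, -0.2, 0.01], [0.39, -0.17, 0.01], [0.4, -0.13, 0.01], [0.41, -0.09, 0.01], [0.42, -0.04, 0.01], [0.42, 0.0, 0.01]] end deg 276
3 [[0.42, 0.04, 0.01], [0.41, 0.08, 0.01], [0.4, 0.12, 0.01], [0.39, 0.16, 0.01], [0.37, 0.2, 0.01], [0.35, 0.23, 0.01]] end deg 241
4 [[0.32, 0.27, 0.01], [0.29, 0.3, 0.01], [0.26, 0.33, 0.01], [0.23, 0.35, 0.01], [0.19, 0.37, 0.01], [0.15, 0.39, 0.01]] end deg 207
5 [[0.12, 0.4, 0.01], [0.07, 0.41, 0.01], [0.03, 0.42, 0.01], [-0.01, 0.42, 0.01], [-0.05, 0.42, 0.01], [-0.09, 0.41, 0.01]] end deg 173
6 
[... 697 characters left out ...]
01]] end deg 1
11 [[0.08, -0.41, 0.01], [0.12, -0.4, 0.01], [0.16, -0.39, 0.01], [0.19, -0.37, 0.01], [0.23, -0.35, 0.01], [0.26, -0.33, 0.01]] end deg 326
12 [[0.3, -0.3, 0.01], [0.32, -0.27, 0.01], [0.35, -0.23, 0.01], [0.37, -0.2, 0.01], [0.39, -0.16, 0.01], [0.4, -0.12, 0.01]] end deg 292
13 [[0.41, -0.08, 0.01], [0.42, -0.04, 0.01], [0.42, 0.0, 0.01], [0.42, 0.05, 0.01], [0.41, 0.09, 0.01], [0.4, 0.13, 0.01]] end deg 258
14 [[0.39, 0.17, 0.01], [0.37, 0.21, 0.01], [0.34, 0.24, 0.01], [0.32, 0.27, 0.01], [0.29, 0.3, 0.01], [0.26, 0.33, 0.01]] end deg 223
15 [[0.22, 0.36, 0.01], [0.19, 0.38, 0.01], [0.15, 0.39, 0.01], [0.11, 0.41, 0.01], [0.07, 0.41, 0.01], [0.03, 0.42, 0.01]] end deg 189
```

{"op": "move_arm", "data": {
  "jaw": [1.2,1.2,1.2,1.2,1.2,1.2,1.2],
  "dp": [
    [0,0.15,-0.05],
    [-0.59,0.21,0],
    [-0.62,0.12,0.02],
    [-0.63,0.03,0.02],
    [-0.63,-0.07,0.02],
    [-0.61,-0.16,0.02],
    [-0.58,-0.25,0.02]
  ],
  "turn": [
    [0,0,0],
    [0,0,0],
    [0,0,0],
    [0,0,0],
    [0,0,0],
    [0,0,0],
    [0,0,0]
  ]
}}

```text
time_s: 17.43
position: [0.5014, 0.113, 0.206]
tool_rot: [[-0.99, -0.143, 0.003], [-0.143, 0.99, 0.002], [-0.003, 0.001, -1.0]]
ft_force: [-0.1, 2.2, 5.4]
grip_width: 0.0155
gripper_force: 29.6
```

```bash
cat > tq.py <<'E'
from h import *
def T(H=(.4867,.0742)):
    st=observe(); g=np.array(st["position"][:2])-H; F=np.array(st["ft_force"]); r=np.hypot(*g)
    print("t",st["time_s"],"r %.4f ang %.1f"%(r,np.degrees(np.arctan2(g[1],g[0]))%360),"Ftan(ccw) %.2f"%((g[0]*F[1]-g[1]*F[0])/r),"Frad %.2f"%(g@F[:2]/r),"F",F.round(1),"w",round(st["grip_width"],4),"z",st["position"][2].round(4),"tau",np.array(st["wrist_torque"]).round(2))
T()
E
python3 tq.py; python3 chk.py
```

```text
t 17.4333 r 0.0415 ang 69.2 Ftan(ccw) 0.90 Frad 2.01 F [-0.1  2.2  5.4] w 0.0155 z 0.206 tau [0.49 0.06 0.02]
[0.50143642 0.11304645 0.20603811] [-0.13  2.2   5.44] 0.015495454688792777 29.64265986724058 17.4333
grip r,ang 0.07408149885626573 159.66293966912065
hub 0.77 [247. 250.] [0.4859 0.0738 0.195 ] [0.4861 0.0734 0.1939]
rim 12566 ((486.8861083984375, 76.73870849609375), 48.615272521972656) 0.186015347175423
```

{"op": "move_arm", "data": {
  "jaw": [1.2,1.2,1.2,1.2,1.2,1.2],
  "dp": [
    [-0.53,-0.33,0.02],
    [-0.48,-0.41,0.02],
    [-0.41,-0.48,0.02],
    [-0.33,-0.53,0.02],
    [-0.25,-0.58,0.02],
    [-0.16,-0.61,0.02]
  ],
  "turn": [
    [0,0,0],
    [0,0,0],
    [0,0,0],
    [0,0,0],
    [0,0,0],
    [0,0,0]
  ]
}}

```text
time_s: 18.03
position: [0.5271, 0.0863, 0.2047]
tool_rot: [[-0.99, -0.143, 0.003], [-0.143, 0.99, 0.001], [-0.003, 0.0, -1.0]]
ft_force: [0.1, 2.1, 4.8]
grip_width: 0.0155
gripper_force: 29.6
```

```bash
python3 tq.py
```

```text
t 18.0333 r 0.0422 ang 16.6 Ftan(ccw) 2.03 Frad 0.68 F [0.1 2.1 4.8] w 0.0155 z 0.2047 tau [ 0.23  0.04 -0.  ]
```

{"op": "move_arm", "data": {
  "jaw": [1.2,1.2,1.2,1.2,1.2,1.2],
  "dp": [
    [-0.06,-0.42,0.01],
    [-0.02,-0.42,0.01],
    [0.03,-0.42,0.01],
    [0.07,-0.41,0.01],
    [0.11,-0.41,0.01],
    [0.15,-0.39,0.01]
  ],
  "turn": [
    [0,0,0],
    [0,0,0],
    [0,0,0],
    [0,0,0],
    [0,0,0],
    [0,0,0]
  ]
}}

```text
time_s: 18.53
position: [0.5273, 0.0613, 0.2038]
tool_rot: [[-0.99, -0.143, 0.002], [-0.143, 0.99, 0.001], [-0.002, 0.0, -1.0]]
ft_force: [-0.5, 1.0, 4.2]
grip_width: 0.0155
gripper_force: 29.6
```

```bash
python3 tq.py
```

```text
t 18.5333 r 0.0426 ang 342.4 Ftan(ccw) 0.75 Frad -0.81 F [-0.5  1.   4.2] w 0.0155 z 0.2038 tau [0.31 0.15 0.02]
```

{"op": "move_arm", "data": {
  "jaw": [1.2,1.2,1.2,1.2,1.2,1.2],
  "dp": [
    [0.19,-0.38,0.01],
    [0.22,-0.35,0.01],
    [0.26,-0.33,0.01],
    [0.29,-0.3,0.01],
    [0.32,-0.27,0.01],
    [0.35,-0.24,0.01]
  ],
  "turn": [
    [0,0,0],
    [0,0,0],
    [0,0,0],
    [0,0,0],
    [0,0,0],
    [0,0,0]
  ]
}}

```text
time_s: 19.03
position: [0.5136, 0.0406, 0.2031]
tool_rot: [[-0.99, -0.143, 0.001], [-0.143, 0.99, 0.001], [-0.001, 0.001, -1.0]]
ft_force: [-1.1, 2.5, 5.4]
grip_width: 0.0153
gripper_force: 29.7
```

```bash
python3 tq.py
```

```text
t 19.0333 r 0.0430 ang 308.6 Ftan(ccw) 0.75 Frad -2.65 F [-1.1  2.5  5.4] w 0.0153 z 0.2031 tau [0.52 0.12 0.01]
```

{"op": "move_arm", "data": {
  "jaw": [1.2,1.2,1.2,1.2,1.2,1.2],
  "dp": [
    [0.37,-0.2,0.01],
    [0.39,-0.17,0.01],
    [0.4,-0.13,0.01],
    [0.41,-0.09,0.01],
    [0.42,-0.04,0.01],
    [0.42,0.0,0.01]
  ],
  "turn": [
    [0,0,0],
    [0,0,0],
    [0,0,0],
    [0,0,0],
    [0,0,0],
    [0,0,0]
  ]
}}

```text
time_s: 19.53
position: [0.4906, 0.031, 0.2022]
tool_rot: [[-0.99, -0.143, 0.001], [-0.143, 0.99, 0.001], [-0.001, 0.001, -1.0]]
ft_force: [0.2, 3.2, 4.4]
grip_width: 0.0155
gripper_force: 29.7
```

```bash
python3 tq.py
```

```text
t 19.5333 r 0.0434 ang 275.1 Ftan(ccw) 0.53 Frad -3.19 F [0.2 3.2 4.4] w 0.0155 z 0.2022 tau [ 0.78 -0.09  0.03]
```

{"op": "move_arm", "data": {
  "jaw": [1.2,1.2,1.2,1.2,1.2,1.2],
  "dp": [
    [0.42,0.07,0.01],
    [0.41,0.1,0.01],
    [0.4,0.13,0.01],
    [0.39,0.16,0.01],
    [0.37,0.2,0.01],
    [0.35,0.23,0.01]
  ],
  "turn": [
    [0,0,0],
    [0,0,0],
    [0,0,0],
    [0,0,0],
    [0,0,0],
    [0,0,0]
  ]
}}

```text
time_s: 20.03
position: [0.4663, 0.0361, 0.2016]
tool_rot: [[-0.99, -0.143, 0.001], [-0.143, 0.99, -0.0], [-0.001, -0.001, -1.0]]
ft_force: [1.4, 1.9, 4.9]
grip_width: 0.0154
gripper_force: 29.6
```

```bash
python3 tq.py
```

```text
t 20.0333 r 0.0433 ang 241.8 Ftan(ccw) 0.36 Frad -2.38 F [1.4 1.9 4.9] w 0.0154 z 0.2016 tau [ 0.31 -0.33  0.02]
```

{"op": "move_arm", "data": {
  "jaw": [1.2,1.2,1.2,1.2,1.2,1.2],
  "dp": [
    [0.32,0.27,0.01],
    [0.29,0.3,0.01],
    [0.26,0.33,0.01],
    [0.23,0.35,0.01],
    [0.19,0.37,0.01],
    [0.15,0.39,0.01]
  ],
  "turn": [
    [0,0,0],
    [0,0,0],
    [0,0,0],
    [0,0,0],
    [0,0,0],
    [0,0,0]
  ]
}}

```text
time_s: 20.53
position: [0.4495, 0.0532, 0.2013]
tool_rot: [[-0.99, -0.143, 0.002], [-0.143, 0.99, -0.003], [-0.002, -0.003, -1.0]]
ft_force: [1.2, -4.5, 8.6]
grip_width: 0.0152
gripper_force: 30.0
```

```bash
python3 tq.py
```

```text
t 20.5333 r 0.0427 ang 209.5 Ftan(ccw) 4.48 Frad 1.20 F [ 1.2 -4.5  8.6] w 0.0152 z 0.2013 tau [-0.78 -0.25 -0.06]
```

```bash
python3 chk.py
```

```text
[0.44953326 0.0531989  0.2013449 ] [ 1.16 -4.49  8.59] 0.015205257954248833 29.968886923743412 20.5333
grip r,ang 0.1260665371060577 -164.30592938212905
hub 0.94 [357. 356.] [0.4811 0.0747 0.195 ] [0.4444 0.0636 0.2476]
rim 2528 ((483.63592529296875, 72.88794708251953), 46.620811462402344) 0.1821106356343678
```

View pics/wc.png

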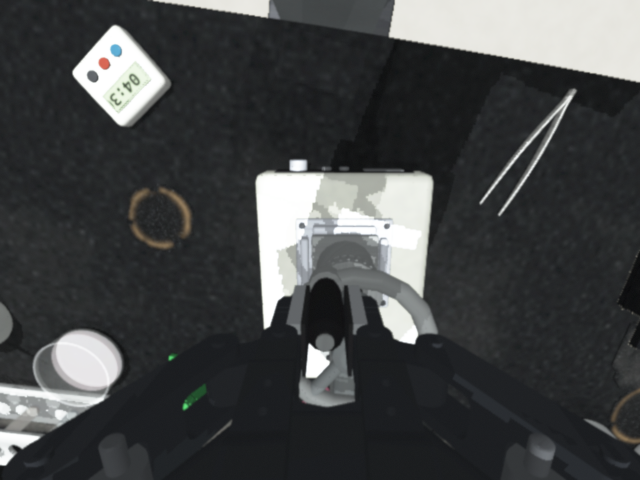

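```bash
cat > rim.py <<'E'
from look import *
from scipy.optimize import least_squares
def rim(n="wr.png",zr=.1825):
    st,im,d,P=L(n); X,Y,Z=[P[...,i] for i in range(3)]
    rr=np.hypot(X-.4867,Y-.0745); m=(abs(Z-zr)<.004)&(rr>.036)&(rr<.054)
    Q=P[m]; print(len(Q),np.percentile(Q[:,2],[5,50,95]).round(4))
    z=Q[:,2]; Q=Q[z>np.percentile(z,50)][:,:2]
    f=lambda p:np.hypot(Q[:,0]-p[0],Q[:,1]-p[1])-p[2]
    s=least_squares(f,[.4867,.0745,.043],loss="soft_l1",f_scale=.002).x
    a=np.degrees(np.arctan2(Q[:,1]-s[1],Q[:,0]-s[0]))%360
    v=s[:2]-[.5709,.0873]; print("rim c,r",s.round(4),"az",np.histogram(a,12,(0,360))[0],"from post",np.hypot(*v).round(4),np.degrees(np.arctan2(v[1],v[0]))%360)
if __name__=="__main__": rim()
E
python3 rim.py
```

```text
2923 [0.1791 0.1814 0.183 ]
rim c,r [0.4848 0.0728 0.0416] az [  1   0   0 118 357 356 339  80   0   0  55 155] from post 0.0873 189.5569952727726
```

{"op": "move_arm", "data": {
  "jaw": [1.2,1.2,1.2,1.2],
  "dp": [
    [0.06,0.2,0.01],
    [0.05,0.2,0.01],
    [0.04,0.2,0.01],
    [0,0,0]
  ],
  "turn": [
    [0,0,0],
    [0,0,0],
    [0,0,0],
    [0,0,0]
  ]
}}

```text
time_s: 21.02
position: [0.4471, 0.0587, 0.2013]
tool_rot: [[-0.99, -0.143, 0.002], [-0.143, 0.99, -0.003], [-0.002, -0.004, -1.0]]
ft_force: [-0.5, -4.5, 11.0]
grip_width: 0.0153
gripper_force: 30.3
```

```bash
python3 tq.py; python3 rim.py
```

```text
t 21.0167 r 0.0425 ang 201.3 Ftan(ccw) 4.03 Frad 2.06 F [-0.5 -4.5 11. ] w 0.0153 z 0.2013 tau [-0.86  0.04  0.01]
2515 [0.179  0.1813 0.1829]
rim c,r [0.4842 0.0727 0.0417] az [  0   0   0 155 388 325 317  16   0   0   0  56] from post 0.0879 189.53969385590318
```

```bash
cat > armb.py <<'E'
from h import *
def armb():
  for n in("scene","top","wrist"):
    st=observe(); im,d=cams.get_image(n); P=cloud(n,d,np.ones((480,640),bool),st)
    v=P[:,:2]-[.5709,.0873]; r=np.hypot(*v.T); b=np.degrees(np.arctan2(v[:,1],v[:,0]))%360
    m=(P[:,2]>.138)&(P[:,2]<.172)&(r>.025)&(r<.12)&(b>90)&(b<280)
    print(n,m.sum(), [(int(m[(r>a)&(r<a+.015)].sum()),*np.percentile(b[m&(r>a)&(r<a+.015)],[5,50,95]).round(1)) for a in(.025,.04,.055) if m[(r>a)&(r<a+.015)].sum()>5])
    for q in("hub","grip_mid"):
      for x in cams.mark_of(n,q)[:1]:
        p=np.array(x["location"])*[640,480]; print(" ",q,round(x["p"],2),p.round(),atz(n,p,.189 if q=="hub" else .216,st)[0].round(4))
armb()
E
python3 armb.py
```

```text
scene 337 [(85, np.float64(166.2), np.float64(173.0), np.float64(203.4)), (42, np.float64(173.1), np.float64(180.8), np.float64(199.0)), (53, np.float64(178.5), np.float64(185.7), np.float64(196.5))]
  hub 0.6 [289. 293.] [0.4832 0.0785 0.189 ]
  grip_mid 0.44 [312. 281.] [0.4456 0.059  0.216 ]
top 106 [(89, np.float64(175.7), np.float64(198.2), np.float64(214.8)), (15, np.float64(181.0), np.float64(190.3), np.float64(194.6))]
wrist 592 [(64, np.float64(177.9), np.float64(188.3), np.float64(198.6)), (502, np.float64(179.1), np.float64(190.4), np.float64(200.6))]
  hub 0.8 [343. 360.] [0.4868 0.0745 0.189 ]
  grip_mid 0.83 [324. 316.] [0.4468 0.0587 0.216 ]
```

{"op": "move_arm", "data": {
  "jaw": [1.2,1.2,1.2,1.2],
  "dp": [
    [0.03,0.2,0.0],
    [0.02,0.2,0.0],
    [0.01,0.2,0.0],
    [0,0,0]
  ],
  "turn": [
    [0,0,0],
    [0,0,0],
    [0,0,0],
    [0,0,0]
  ]
}}

```text
time_s: 21.85
position: [0.4454, 0.0645, 0.2013]
tool_rot: [[-0.99, -0.143, 0.001], [-0.143, 0.99, -0.004], [-0.001, -0.004, -1.0]]
ft_force: [-2.1, -5.8, 12.4]
grip_width: 0.0153
gripper_force: 30.4
```

```bash
python3 tq.py; python3 armb.py
```

```text
t 21.85 r 0.0424 ang 193.2 Ftan(ccw) 5.13 Frad 3.34 F [-2.1 -5.8 12.4] w 0.0153 z 0.2013 tau [-1.04  0.31 -0.  ]
scene 328 [(84, np.float64(165.5), np.float64(174.0), np.float64(201.3)), (41, np.float64(173.1), np.float64(182.9), np.float64(197.9)), (38, np.float64(178.9), np.float64(188.5), np.float64(196.2))]
  hub 0.76 [292. 293.] [0.4786 0.0782 0.189 ]
  grip_mid 0.6 [314. 282.] [0.4413 0.0619 0.216 ]
top 105 [(90, np.float64(174.7), np.float64(196.6), np.float64(214.9)), (15, np.float64(179.7), np.float64(188.6), np.float64(200.1))]
wrist 680 [(76, np.float64(172.6), np.float64(186.3), np.float64(201.8)), (564, np.float64(175.7), np.float64(188.3), np.float64(199.6)), (9, np.float64(195.8), np.float64(197.4), np.float64(198.4))]
  hub 0.63 [330. 360.] [0.4859 0.0733 0.189 ]
  grip_mid 0.68 [324. 318.] [0.4462 0.0647 0.216 ]
```

{"op": "move_arm", "data": {
  "jaw": [1.2,1.2,1.2,1.2,1.2],
  "dp": [
    [-0.01,0.2,0.0],
    [-0.02,0.2,0.0],
    [-0.03,0.2,0.0],
    [-0.04,0.2,0.0],
    [0,0,0]
  ],
  "turn": [
    [0,0,0],
    [0,0,0],
    [0,0,0],
    [0,0,0],
    [0,0,0]
  ]
}}

```text
time_s: 22.72
position: [0.4445, 0.0725, 0.2013]
tool_rot: [[-0.99, -0.143, -0.0], [-0.143, 0.99, -0.004], [0.001, -0.004, -1.0]]
ft_force: [-7.3, -7.0, 14.8]
grip_width: 0.015
gripper_force: 30.8
```

```bash
python3 tq.py; python3 armb.py; python3 rim.py
```

```text
t 22.7167 r 0.0423 ang 182.4 Ftan(ccw) 6.71 Frad 7.59 F [-7.3 -7.  14.8] w 0.015 z 0.2013 tau [-1.27  1.01  0.  ]
scene 322 [(85, np.float64(164.3), np.float64(172.4), np.float64(199.9)), (42, np.float64(172.6), np.float64(182.3), np.float64(197.1)), (25, np.float64(179.4), np.float64(190.6), np.float64(198.6))]
  hub 0.72 [290. 291.] [0.484  0.0731 0.189 ]
  grip_mid 0.38 [312. 286.] [0.4391 0.0736 0.216 ]
top 114 [(88, np.float64(175.2), np.float64(198.2), np.float64(213.5)), (13, np.float64(185.3), np.float64(196.4), np.float64(201.5))]
  hub 0.71 [204. 258.] [0.4836 0.0764 0.189 ]
wrist 664 [(59, np.float64(175.3), np.float64(188.0), np.float64(200.5)), (578, np.float64(174.9), np.float64(186.8), np.float64(199.1)), (7, np.float64(176.9), np.float64(195.8), np.float64(197.3))]
  hub 0.68 [322. 361.] [0.4859 0.077  0.189 ]
  grip_mid 0.71 [324. 316.] [0.4441 0.0723 0.216 ]
2533 [0.1789 0.181  0.1826]
rim c,r [0.4816 0.0769 0.04  ] az [  0   0   0 136 189 131 227 240 295  48   0   0] from post 0.09 186.63559757248896
```

The arm is creeping open because the grip is straight out from the post, so pushing it also swings the arm. I'll let go of the grip, take the hub instead, press the arm back to its stop and twist from there.

{"op": "move_arm", "data": {
  "jaw": [1.6,2.2,3.5,4.5,4.5,4.5,4.5,4.5,4.5,4.5,4.5,4.5],
  "dp": [
    [0,-0.1,0],
    [0,0,0],
    [0,0,0],
    [0,0,0],
    [0,0,-1.5],
    [0,0,-3],
    [0,0,-3],
    [0,0,-1],
    [-1,0,0],
    [-2,0,0],
    [-1,0,0],
    [0,0,0]
  ],
  "turn": [
    [0,0,0],
    [0,0,0],
    [0,0,0],
    [0,0,0],
    [0,0,0],
    [0,0,0],
    [0,0,0],
    [0,0,0],
    [0,0,0],
    [0,0,0],
    [0,0,0],
    [0,0,0]
  ]
}}

```text
time_s: 24.22
position: [0.4862, 0.0785, 0.2834]
tool_rot: [[-0.99, -0.143, -0.003], [-0.143, 0.99, 0.0], [0.003, 0.001, -1.0]]
ft_force: [-0.7, 0.0, 0.2]
grip_width: 0.0449
gripper_force: 0.0
```

```bash
cat > hubv.py <<'E'
from look import *
st,im,d,P=L("wh.png"); print(st["position"],st["ft_force"],st["time_s"])
X,Y,Z=[P[...,i] for i in range(3)]; C=np.array([.486,.076])
rr=np.hypot(X-C[0],Y-C[1])
h=np.histogram(Z[rr<.010],np.arange(.176,.2,.002)); print("hub z",h[0])
m=(rr<.022)&(Z>.185)&(Z<.2); print("hub",m.sum(),P[m].mean(0).round(4),cv2.minEnclosingCircle((P[m][:,:2]*1000).astype(np.float32)))
m=(abs(Z-.181)<.005)&(rr>.034)&(rr<.056); print("rim",cv2.minEnclosingCircle((P[m][:,:2]*1000).astype(np.float32)),np.median(Z[m]))
for r in np.arange(.002,.03,.003): print(r.round(3),np.nanpercentile(Z[(rr>r)&(rr<r+.003)],[10,50,90]).round(4))
m=(Z>.2)&(Z<.245)&(rr<.06); print("grip",m.sum(),P[m].min(0).round(4),P[m].max(0).round(4))
b=np.degrees(np.arctan2(Y-.0873,X-.5709))%360; r2=np.hypot(X-.5709,Y-.0873); m=(Z>.138)&(Z<.172)&(r2>.03)&(r2<.045)&(b>150)&(b<230); print("arm bearing",m.sum(),np.percentile(b[m],[5,50,95]))
for r in cams.mark_of("wrist","hub")[:1]: print(atz("wrist",np.array(r["location"])*[640,480],.189,st),r["p"])
E
python3 hubv.py
```

```text
[0.48619978 0.07849775 0.28339505] [-0.6536688   0.03081768  0.23851921] 24.2167
hub z [  0   0   0   0   0  80 444  46   0   0   0   0]
hub 898 [0.4859 0.0768 0.1882] ((486.690673828125, 76.92102813720703), 13.073026657104492)
rim ((485.0067138671875, 76.08196258544922), 48.973323822021484) 0.18091596084426748
0.002 [0.1884 0.1893 0.19  ]
0.005 [0.1885 0.1896 0.364 ]
0.008 [0.3577 0.3687 0.3763]
0.011 [0.1841 0.3654 0.3756]
0.014 [0.161  0.3629 0.3738]
0.017 [0.1815 0.3681 0.3828]
0.02 [0.3012 0.3706 0.3829]
0.023 [0.2971 0.3691 0.3819]
0.026 [0.297  0.3554 0.3804]
0.029 [0.2978 0.3543 0.3762]
grip 645 [0.4369 0.0635 0.2002] [0.4524 0.0796 0.2341]
arm bearing 61 [168.75181972 187.90097118 204.23129398]
[[0.48484323 0.07549347 0.189     ]] 0.97
```

View pics/wh.png

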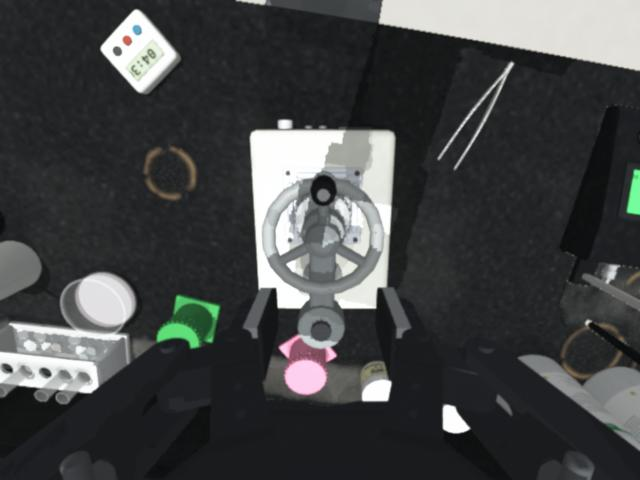

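Hub at (322,236), grip beyond it at (323,190). The finger line runs across the hub, clear of the grip. Descending onto the hub.

{"op": "move_arm", "data": {
  "jaw": [4.5,4.5,4.5,4.5,4.5,4.5,4.5],
  "dp": [
    [0,-0.17,2],
    [0,0,3],
    [0,0,2.5],
    [0,0,1.5],
    [0,0,0.7],
    [0,0,0.3],
    [0,0,0]
  ],
  "turn": [
    [0,0,0],
    [0,0,0],
    [0,0,0],
    [0,0,0],
    [0,0,0],
    [0,0,0],
    [0,0,0]
  ],
  "force": 60
}}

```text
time_s: 24.9
position: [0.4849, 0.0767, 0.1854]
tool_rot: [[-0.99, -0.143, -0.0], [-0.143, 0.99, 0.0], [0.0, 0.0, -1.0]]
ft_force: [0.3, 0.4, -0.8]
grip_width: 0.045
gripper_force: 0.0
```

{"op": "move_arm", "data": {
  "jaw": [3.5,3,2.4,2,2,2,2],
  "dp": [
    [0,0,0],
    [0,0,0],
    [0,0,0],
    [0,0,0],
    [0,0,0],
    [0,0,0],
    [0,0,0]
  ],
  "turn": [
    [0,0,0],
    [0,0,0],
    [0,0,0],
    [0,0,0],
    [0,0,0],
    [0,0,0],
    [0,0,0]
  ]
}}

```text
time_s: 25.48
position: [0.4862, 0.0762, 0.1876]
tool_rot: [[-0.99, -0.143, 0.005], [-0.143, 0.99, -0.001], [-0.005, -0.002, -1.0]]
ft_force: [-2.2, -1.7, 13.5]
grip_width: 0.0202
gripper_force: 6.9
```

```bash
python3 tq.py
```

```text
t 25.4833 r 0.0021 ang 103.7 Ftan(ccw) 2.52 Frad -1.12 F [-2.2 -1.7 13.5] w 0.0202 z 0.1876 tau [-0.57  0.36 -0.04]
```

{"op": "move_arm", "data": {
  "jaw": [2.5,3.2,4.2,4.2,4.2,4.2,4.2],
  "dp": [
    [0,0,-0.2],
    [0,0,0],
    [0,0,0],
    [0,0,0.3],
    [0,0,0.3],
    [0,0,0],
    [0,0,0]
  ],
  "turn": [
    [0,0,0],
    [0,0,0],
    [0,0,0],
    [0,0,0],
    [0,0,0],
    [0,0,0],
    [0,0,0]
  ]
}}

```text
time_s: 26.07
position: [0.485, 0.0767, 0.1809]
tool_rot: [[-0.99, -0.143, -0.001], [-0.143, 0.99, 0.0], [0.001, 0.0, -1.0]]
ft_force: [0.3, 0.5, -0.4]
grip_width: 0.042
gripper_force: 0.0
```

{"op": "move_arm", "data": {
  "jaw": [3.6,3.1,2.8,2.4,2.2,2.2,2.2],
  "dp": [
    [0,0,0],
    [0,0,0],
    [0,0,0],
    [0,0,0],
    [0,0,0],
    [0,0,0],
    [0,0,0]
  ],
  "turn": [
    [0,0,0],
    [0,0,0],
    [0,0,0],
    [0,0,0],
    [0,0,0],
    [0,0,0],
    [0,0,0]
  ]
}}

```text
time_s: 26.65
position: [0.4855, 0.076, 0.1821]
tool_rot: [[-0.99, -0.143, 0.001], [-0.143, 0.99, -0.002], [-0.001, -0.002, -1.0]]
ft_force: [-1.2, -4.6, 5.8]
grip_width: 0.0231
gripper_force: 48.3
```

```bash
python3 tq.py
```

```text
t 26.65 r 0.0022 ang 124.5 Ftan(ccw) 3.57 Frad -3.08 F [-1.2 -4.6  5.8] w 0.0231 z 0.1821 tau [-0.85  0.13 -0.03]
```

{"op": "move_arm", "data": {
  "jaw": [2,2,2,2],
  "dp": [
    [0,-0.1,0],
    [0,-0.1,0],
    [0,0,0],
    [0,0,0]
  ],
  "turn": [
    [0,0,0],
    [0,0,0],
    [0,0,0],
    [0,0,0]
  ],
  "force": 80
}}

```text
time_s: 26.98
position: [0.4856, 0.0752, 0.1822]
tool_rot: [[-0.99, -0.143, 0.001], [-0.143, 0.99, 0.001], [-0.002, 0.001, -1.0]]
ft_force: [-1.3, 2.4, 8.6]
grip_width: 0.0219
gripper_force: 75.2
```

```bash
python3 tq.py
```

```text
t 26.9833 r 0.0015 ang 140.1 Ftan(ccw) -0.97 Frad 2.56 F [-1.3  2.4  8.6] w 0.0219 z 0.1822 tau [0.35 0.39 0.04]
```

{"op": "move_arm", "data": {
  "jaw": [2,2,2,2],
  "dp": [
    [0,-0.1,0],
    [0,-0.1,0],
    [0,0,0],
    [0,0,0]
  ],
  "turn": [
    [0,0,0],
    [0,0,0],
    [0,0,0],
    [0,0,0]
  ]
}}

```text
time_s: 27.32
position: [0.4856, 0.0743, 0.1822]
tool_rot: [[-0.99, -0.143, 0.001], [-0.143, 0.99, 0.004], [-0.002, 0.003, -1.0]]
ft_force: [-2.2, 8.1, 7.7]
grip_width: 0.0215
gripper_force: 75.3
```

```bash
python3 tq.py
```

```text
t 27.3167 r 0.0011 ang 172.2 Ftan(ccw) -7.72 Frad 3.28 F [-2.2  8.1  7.7] w 0.0215 z 0.1822 tau [1.58 0.45 0.04]
```

{"op": "move_arm", "data": {
  "jaw": [2,2,2,2,2],
  "dp": [
    [0,0,0],
    [0,0,0],
    [0,0,0],
    [0,0,0],
    [0,0,0]
  ],
  "turn": [
    [0,0,0.05],
    [0,0,0.05],
    [0,0,0.05],
    [0,0,0],
    [0,0,0]
  ]
}}

```text
time_s: 27.73
position: [0.4857, 0.0743, 0.1822]
tool_rot: [[-1.0, 0.006, 0.001], [0.006, 1.0, 0.003], [-0.001, 0.003, -1.0]]
ft_force: [-1.9, 7.1, 7.6]
grip_width: 0.0216
gripper_force: 75.1
```

```bash
python3 tq.py
cat > gv.py <<'E'
from look import *
st,im,d,P=L("wg.png"); X,Y,Z=[P[...,i] for i in range(3)]
m=(Z>.205)&(Z<.24)&(np.hypot(X-.4865,Y-.0745)<.06)&(np.hypot(X-.4865,Y-.0745)>.025); c=(P[m].min(0)+P[m].max(0))/2
R=np.array(st["tool_rot"]); print("grip",m.sum(),c.round(4),np.degrees(np.arctan2(c[1]-.0745,c[0]-.4865))%360,"tool x yaw",np.degrees(np.arctan2(R[1,0],R[0,0]))%360)
E
python3 gv.py
```

```text
t 27.7333 r 0.0010 ang 173.1 Ftan(ccw) -6.83 Frad 2.71 F [-1.9  7.1  7.6] w 0.0216 z 0.1822 tau [1.5  0.32 0.23]
grip 9671 [0.4679 0.0752 0.2225] 177.890415027638 tool x yaw 179.64421692122423
```

{"op": "move_arm", "data": {
  "jaw": [2,2,2,2,2],
  "dp": [
    [0,0,0],
    [0,0,0],
    [0,0,0],
    [0,0,0],
    [0,0,0]
  ],
  "turn": [
    [0,0,0.05],
    [0,0,0.05],
    [0,0,0.05],
    [0,0,0],
    [0,0,0]
  ]
}}

```text
time_s: 28.2
position: [0.4858, 0.0742, 0.1822]
tool_rot: [[-0.988, 0.156, 0.001], [0.156, 0.988, 0.003], [-0.001, 0.003, -1.0]]
ft_force: [-2.2, 8.1, 6.4]
grip_width: 0.0216
gripper_force: 76.5
```

```bash
cat > gv.py <<'E'
from look import *
st,im,d,P=L("wg.png"); R=np.array(st["tool_rot"]); H=np.array([.4865,.0745])
r=cams.mark_of("wrist","grip_mid")
for x in r[:1]:
    c=atz("wrist",np.array(x["location"])*[640,480],.215,st)[0]; print("grip",round(x["p"],2),c.round(4),"r,ang",np.hypot(*(c[:2]-H)).round(4),np.degrees(np.arctan2(c[1]-H[1],c[0]-H[0]))%360,"tool x yaw",np.degrees(np.arctan2(R[1,0],R[0,0]))%360)
E
python3 tq.py;python3 gv.py
```

```text
t 28.2 r 0.0009 ang 177.2 Ftan(ccw) -7.97 Frad 2.55 F [-2.2  8.1  6.4] w 0.0216 z 0.1822 tau [1.48 0.28 0.23]
grip 0.95 [0.4444 0.0832 0.215 ] r,ang 0.043 168.30532937288964 tool x yaw 171.05103763883628
```

{"op": "move_arm", "data": {
  "jaw": [2,2,2,2,2,2],
  "dp": [
    [0,0,0],
    [0,0,0],
    [0,0,0],
    [0,0,0],
    [0,0,0],
    [0,0,0]
  ],
  "turn": [
    [0,0,0.05],
    [0,0,0.05],
    [0,0,0.05],
    [0,0,0.05],
    [0,0,0],
    [0,0,0]
  ]
}}

```text
time_s: 28.8
position: [0.4858, 0.0742, 0.1821]
tool_rot: [[-0.937, 0.349, 0.002], [0.349, 0.937, 0.003], [-0.0, 0.003, -1.0]]
ft_force: [-0.7, 6.7, 6.1]
grip_width: 0.0219
gripper_force: 76.3
```

```bash
python3 tq.py;python3 gv.py
```

```text
t 28.8 r 0.0009 ang 183.3 Ftan(ccw) -6.70 Frad 0.34 F [-0.7  6.7  6.1] w 0.0219 z 0.1821 tau [1.26 0.12 0.19]
grip 0.85 [0.4478 0.0904 0.215 ] r,ang 0.0418 157.73083936508633 tool x yaw 159.58966072662682
```

{"op": "move_arm", "data": {
  "jaw": [2,2,2,2,2,2],
  "dp": [
    [0,0,0.01],
    [0,0,0.01],
    [0,0,0.01],
    [0,0,0.01],
    [0,0,0.01],
    [0,0,0]
  ],
  "turn": [
    [0,0,0.06],
    [0,0,0.06],
    [0,0,0.06],
    [0,0,0.06],
    [0,0,0.06],
    [0,0,0]
  ]
}}

```text
time_s: 29.4
position: [0.486, 0.0741, 0.182]
tool_rot: [[-0.791, 0.612, 0.002], [0.612, 0.791, 0.003], [-0.0, 0.003, -1.0]]
ft_force: [-1.7, 5.9, 8.6]
grip_width: 0.0216
gripper_force: 76.8
```

```bash
python3 tq.py;python3 gv.py
```

```text
t 29.4 r 0.0007 ang 190.6 Ftan(ccw) -6.10 Frad 0.59 F [-1.7  5.9  8.6] w 0.0216 z 0.182 tau [1.15 0.18 0.31]
grip 0.92 [0.4533 0.1003 0.215 ] r,ang 0.0421 142.13225501433357 tool x yaw 142.25155027515552
```

{"op": "move_arm", "data": {
  "jaw": [2,2,2,2,2],
  "dp": [
    [0,0,0.01],
    [0,0,0.01],
    [0,0,0.01],
    [0,0,0],
    [0,0,0]
  ],
  "turn": [
    [0,0,0.06],
    [0,0,0.06],
    [0,0,0.06],
    [0,0,0],
    [0,0,0]
  ]
}}

```text
time_s: 29.92
position: [0.4861, 0.074, 0.1819]
tool_rot: [[-0.671, 0.742, 0.003], [0.742, 0.671, 0.002], [-0.0, 0.004, -1.0]]
ft_force: [-1.7, 6.3, 10.7]
grip_width: 0.0215
gripper_force: 77.1
```

```bash
python3 tq.py;python3 gv.py
```

```text
t 29.9167 r 0.0006 ang 198.1 Ftan(ccw) -6.47 Frad -0.35 F [-1.7  6.3 10.7] w 0.0215 z 0.1819 tau [1.1  0.26 0.43]
grip 0.97 [0.4576 0.106  0.215 ] r,ang 0.0428 132.52585396719374 tool x yaw 132.11090491854432
```

{"op": "move_arm", "data": {
  "jaw": [2,2,2,2],
  "dp": [
    [0,0,0],
    [0,0,0],
    [0,0,0],
    [0,0,0]
  ],
  "turn": [
    [0,0,0.035],
    [0,0,0.03],
    [0,0,0],
    [0,0,0]
  ]
}}

```text
time_s: 30.35
position: [0.4862, 0.074, 0.1819]
tool_rot: [[-0.621, 0.784, 0.003], [0.784, 0.621, 0.002], [-0.0, 0.004, -1.0]]
ft_force: [-0.6, 6.0, 10.0]
grip_width: 0.0213
gripper_force: 77.5
```

```bash
python3 tq.py;python3 gv.py
```

```text
t 30.35 r 0.0006 ang 202.4 Ftan(ccw) -5.84 Frad -1.71 F [-0.6  6.  10. ] w 0.0213 z 0.1819 tau [1.09 0.16 0.58]
grip 0.58 [0.4604 0.1081 0.215 ] r,ang 0.0425 127.8829119246265 tool x yaw 128.41553820887992
```

Run:
```python
from h import *
for i in range(8):
    cams.get_image("wrist"); s=observe(); print(s["time_s"],np.array(s["wrist_torque"]).round(3),np.array(s["ft_force"]).round(2),np.array(s["joint_efforts"])[5].round(3))
```

```text
30.5 [1.07  0.194 0.568] [-1.33  5.79  9.68] 0.597
30.55 [1.078 0.204 0.592] [-1.55  7.   10.98] 0.597
30.6 [1.108 0.194 0.559] [-1.45  6.15 10.61] 0.597
30.65 [1.077 0.185 0.615] [-1.6   6.06  9.99] 0.597
30.7 [1.097 0.182 0.639] [-2.24  5.76 11.05] 0.597
30.75 [1.111 0.146 0.555] [-1.62  5.37 10.19] 0.597
30.8 [1.112 0.195 0.606] [-1.27  6.73 10.83] 0.597
30.85 [1.085 0.156 0.57 ] [-1.32  6.25 10.01] 0.597
```

{"op": "move_arm", "data": {
  "jaw": [2,2,2],
  "dp": [
    [0,0,0],
    [0,0,0],
    [0,0,0]
  ],
  "turn": [
    [0,0,-0.02],
    [0,0,0],
    [0,0,0]
  ]
}}

```text
time_s: 31.1
position: [0.4862, 0.074, 0.1819]
tool_rot: [[-0.637, 0.771, 0.003], [0.771, 0.637, 0.002], [-0.0, 0.004, -1.0]]
ft_force: [-1.9, 6.5, 10.8]
grip_width: 0.0216
gripper_force: 77.5
```

```bash
cat > jt.py <<'E'
from h import *
T=[]
for i in range(3):
    cams.get_image("wrist"); s=observe(); T.append([s["wrist_torque"][2],*s["ft_force"],s["joint_efforts"][5]])
R=np.array(s["tool_rot"]); print(s["time_s"],np.mean(T,0).round(3),"yaw",(np.degrees(np.arctan2(R[1,0],R[0,0]))%360).round(2),s["q"][5])
E
python3 jt.py
```

```text
31.25 [ 0.47  -1.558  6.193 10.339  0.44 ] yaw 129.55 -44.844389807237015
```

{"op": "move_arm", "data": {
  "jaw": [2,2,2],
  "dp": [
    [0,0,0],
    [0,0,0],
    [0,0,0]
  ],
  "turn": [
    [0,0,-0.02],
    [0,0,0],
    [0,0,0]
  ]
}}

```text
time_s: 31.5
position: [0.4861, 0.0739, 0.1819]
tool_rot: [[-0.652, 0.758, 0.003], [0.758, 0.652, 0.002], [-0.0, 0.004, -1.0]]
ft_force: [-1.0, 6.7, 10.0]
grip_width: 0.0219
gripper_force: 77.6
```

```bash
python3 jt.py
```

```text
31.65 [ 0.294 -1.847  6.603 10.536  0.278] yaw 130.68 -45.975054167561964
```

{"op": "move_arm", "data": {
  "jaw": [2,2,2.5,3.2,4,4,4,4,4,4,4],
  "dp": [
    [0,0,0],
    [0,0,0],
    [0,0,0],
    [0,0,0],
    [0,0,0],
    [0,0,-1.5],
    [0,0,-3],
    [0,0,-3.5],
    [0,0,-1.5],
    [0,0,0],
    [0,0,0]
  ],
  "turn": [
    [0,0,-0.035],
    [0,0,0],
    [0,0,0],
    [0,0,0],
    [0,0,0],
    [0,0,0],
    [0,0,0],
    [0,0,0],
    [0,0,0],
    [0,0,0],
    [0,0,0]
  ]
}}

```text
time_s: 32.57
position: [0.4857, 0.0727, 0.2754]
tool_rot: [[-0.677, 0.736, 0.001], [0.736, 0.677, -0.0], [-0.0, 0.0, -1.0]]
ft_force: [-0.1, 0.3, -0.6]
grip_width: 0.04
gripper_force: 0.0
```

```bash
sed -i 's/\[.486,.076\]/[.4863,.075]/' hubv.py; python3 hubv.py; python3 gv.py
python3 - <<'E'
from look import *
st,im,d,P=L("wh2.png"); X,Y,Z=[P[...,i] for i in range(3)]
m=(Z>.222)&(Z<.24)&(np.hypot(X-.46,Y-.107)<.025); print("grip top",m.sum(),P[m].mean(0),P[m].min(0),P[m].max(0)); c=P[m].mean(0)
to([c[0],c[1],.196])
E
```

```text
[0.48567297 0.07266843 0.27544776] [-0.10382501  0.26136206 -0.60188705] 32.5667
hub z [  0   0   0   0   6 258 318   1   0   0   0   0]
hub 904 [0.4865 0.0766 0.1875] ((486.8587951660156, 76.13668060302734), 12.829379081726074)
rim ((485.511962890625, 77.20276641845703), 48.87496566772461) 0.17998003565165527
0.002 [0.1876 0.1885 0.1893]
0.005 [0.1875 0.1883 0.1891]
0.008 [0.3491 0.3604 0.3681]
0.011 [0.1863 0.3598 0.3681]
0.014 [0.1634 0.3503 0.3599]
0.017 [0.1116 0.2957 0.3734]
0.02 [0.2892 0.3596 0.3746]
0.023 [0.2956 0.3581 0.3742]
0.026 [0.2988 0.3569 0.3713]
0.029 [0.2876 0.3351 0.368 ]
grip 688 [0.4508 0.0999 0.2003] [0.4663 0.1153 0.233 ]
arm bearing 111 [167.69708489 179.32041459 204.21553786]
[[0.48626902 0.0768135  0.189     ]] 0.73
grip 0.85 [0.4589 0.1072 0.215 ] r,ang 0.0428 130.10804550542522 tool x yaw 132.61982671275123
grip top 570 [0.45858002 0.10766782 0.22866728] [0.45154164 0.09964386 0.2223389 ] [0.46650844 0.11471854 0.2332953 ]
turn z 0.000 then dp cm [4.37 0.41 7.85] tilt [-0.002  0.    -1.   ] t 32.8167
```

{"op": "move_arm", "data": {
  "jaw": [4,4,4,4,4,4,4],
  "dp": [
    [2,0.2,0],
    [2.37,0.21,0.5],
    [0,0,2.5],
    [0,0,2.7],
    [0,0,1.5],
    [0,0,0.65],
    [0,0,0]
  ],
  "turn": [
    [0,0,0],
    [0,0,0],
    [0,0,0],
    [0,0,0],
    [0,0,0],
    [0,0,0],
    [0,0,0]
  ],
  "force": 30
}}

```text
time_s: 33.4
position: [0.4585, 0.1076, 0.1956]
tool_rot: [[-0.677, 0.736, -0.003], [0.736, 0.677, 0.0], [0.002, -0.002, -1.0]]
ft_force: [-0.6, 0.0, 0.4]
grip_width: 0.0401
gripper_force: 0.0
```

{"op": "move_arm", "data": {
  "jaw": [3,2.2,1.6,1.2,1.2,1.2,1.2],
  "dp": [
    [0,0,0],
    [0,0,0],
    [0,0,0],
    [0,0,0],
    [0,0,0],
    [0,0,0],
    [0,0,0]
  ],
  "turn": [
    [0,0,0],
    [0,0,0],
    [0,0,0],
    [0,0,0],
    [0,0,0],
    [0,0,0],
    [0,0,0]
  ]
}}

```text
time_s: 33.98
position: [0.459, 0.1074, 0.1979]
tool_rot: [[-0.677, 0.736, 0.001], [0.736, 0.677, -0.001], [-0.001, 0.0, -1.0]]
ft_force: [-4.6, -3.4, 6.5]
grip_width: 0.0155
gripper_force: 29.3
```

```bash
python3 tq.py
```

```text
t 33.9833 r 0.0432 ang 129.8 Ftan(ccw) 5.71 Frad 0.31 F [-4.6 -3.4  6.5] w 0.0155 z 0.1979 tau [-0.49  0.65 -0.01]
```

{"op": "move_arm", "data": {
  "jaw": [1.2,1.2,1.2],
  "dp": [
    [0,0.05,0],
    [0,0,0],
    [0,0,0]
  ],
  "turn": [
    [0,0,0],
    [0,0,0],
    [0,0,0]
  ]
}}

```text
time_s: 34.23
position: [0.4592, 0.1076, 0.1979]
tool_rot: [[-0.677, 0.736, 0.0], [0.736, 0.677, -0.001], [-0.001, -0.001, -1.0]]
ft_force: [-3.9, -3.9, 6.6]
grip_width: 0.0157
gripper_force: 29.5
```

```bash
cat > ft.py <<'E'
from h import *
T=[];H=np.array([.4865,.0745])
for i in range(3):
    cams.get_image("wrist"); s=observe(); T.append([*s["ft_force"],*s["position"]])
m=np.mean(T,0); g=m[3:5]-H; r=np.hypot(*g); F=m[:3]
print(round(s["time_s"],2),"ang %.2f r %.4f"%(np.degrees(np.arctan2(g[1],g[0]))%360,r),"Ftan(ccw) %.2f Frad %.2f"%((g[0]*F[1]-g[1]*F[0])/r,g@F[:2]/r),m[3:].round(4),F[2].round(1))
E
python3 ft.py
```

```text
34.38 ang 129.52 r 0.0429 Ftan(ccw) 5.66 Frad 0.44 [0.4592 0.1076 0.1979] 7.0
```

{"op": "move_arm", "data": {
  "jaw": [1.2,1.2,1.2],
  "dp": [
    [0,0.05,0],
    [0,0,0],
    [0,0,0]
  ],
  "turn": [
    [0,0,0],
    [0,0,0],
    [0,0,0]
  ]
}}

```text
time_s: 34.63
position: [0.4594, 0.1078, 0.1978]
tool_rot: [[-0.677, 0.736, -0.0], [0.736, 0.677, -0.001], [-0.001, -0.001, -1.0]]
ft_force: [-5.5, -4.5, 6.8]
grip_width: 0.0152
gripper_force: 29.6
```

```bash
python3 ft.py
```

```text
34.78 ang 129.12 r 0.0430 Ftan(ccw) 7.25 Frad 0.84 [0.4594 0.1078 0.1979] 6.8
```

{"op": "move_arm", "data": {
  "jaw": [1.2,1.2,1.2],
  "dp": [
    [0,0.06,0],
    [0,0,0],
    [0,0,0]
  ],
  "turn": [
    [0,0,0],
    [0,0,0],
    [0,0,0]
  ]
}}

```text
time_s: 35.03
position: [0.4596, 0.1081, 0.1978]
tool_rot: [[-0.677, 0.736, -0.001], [0.736, 0.677, -0.002], [-0.001, -0.002, -1.0]]
ft_force: [-6.2, -4.8, 7.6]
grip_width: 0.0155
gripper_force: 29.8
```

```bash
python3 ft.py; python3 gv.py
```

```text
35.18 ang 128.63 r 0.0431 Ftan(ccw) 8.23 Frad 0.76 [0.4596 0.1081 0.1978] 7.3
grip 0.86 [0.4597 0.1082 0.215 ] r,ang 0.0431 128.5414424156886 tool x yaw 132.62778665466138
```

{"op": "move_arm", "data": {
  "jaw": [1.2,1.2,1.2],
  "dp": [
    [0,0.08,0],
    [0,0,0],
    [0,0,0]
  ],
  "turn": [
    [0,0,0],
    [0,0,0],
    [0,0,0]
  ]
}}

```text
time_s: 35.53
position: [0.4599, 0.1085, 0.1978]
tool_rot: [[-0.677, 0.736, -0.002], [0.736, 0.677, -0.002], [-0.0, -0.003, -1.0]]
ft_force: [-8.8, -4.9, 6.9]
grip_width: 0.0158
gripper_force: 30.0
```

```bash
python3 ft.py
```

```text
35.68 ang 128.00 r 0.0432 Ftan(ccw) 9.75 Frad 0.36 [0.4599 0.1085 0.1978] 7.9
```

{"op": "move_arm", "data": {
  "jaw": [1.2,1.2,1.2],
  "dp": [
    [0,0.09,0],
    [0,0,0],
    [0,0,0]
  ],
  "turn": [
    [0,0,0],
    [0,0,0],
    [0,0,0]
  ]
}}

```text
time_s: 35.93
position: [0.4602, 0.109, 0.1977]
tool_rot: [[-0.677, 0.736, -0.003], [0.736, 0.677, -0.002], [-0.0, -0.004, -1.0]]
ft_force: [-10.1, -7.7, 8.2]
grip_width: 0.0156
gripper_force: 30.4
```

```bash
python3 ft.py; python3 gv.py
```

```text
36.08 ang 127.29 r 0.0433 Ftan(ccw) 12.10 Frad 0.14 [0.4602 0.109  0.1977] 8.0
grip 0.8 [0.459  0.1089 0.215 ] r,ang 0.044 128.58958788309027 tool x yaw 132.62823749202886
```

It held at 12.1 N without yielding, and the hub twist peaked near 13.8 N. That is snug but close to the limit, so I'll ease it back slightly.

{"op": "move_arm", "data": {
  "jaw": [1.2,1.2,1.2,1.2,1.2],
  "dp": [
    [0,-0.2,0],
    [0,-0.2,0],
    [0,-0.2,0],
    [0,0,0],
    [0,0,0]
  ],
  "turn": [
    [0,0,0],
    [0,0,0],
    [0,0,0],
    [0,0,0],
    [0,0,0]
  ]
}}

```text
time_s: 36.6
position: [0.4579, 0.1061, 0.198]
tool_rot: [[-0.677, 0.736, 0.003], [0.736, 0.677, 0.001], [-0.002, 0.003, -1.0]]
ft_force: [-0.0, 1.9, 7.2]
grip_width: 0.0156
gripper_force: 29.5
```

```bash
python3 ft.py
```

```text
36.75 ang 132.12 r 0.0426 Ftan(ccw) -1.43 Frad 1.19 [0.4579 0.1061 0.198 ] 7.3
```

{"op": "move_arm", "data": {
  "jaw": [1.2,1.2,1.2,1.2],
  "dp": [
    [0,-0.15,0],
    [0,-0.15,0],
    [0,0,0],
    [0,0,0]
  ],
  "turn": [
    [0,0,0],
    [0,0,0],
    [0,0,0],
    [0,0,0]
  ]
}}

```text
time_s: 37.08
position: [0.4568, 0.1046, 0.1982]
tool_rot: [[-0.677, 0.736, 0.006], [0.736, 0.677, 0.002], [-0.002, 0.006, -1.0]]
ft_force: [5.2, 6.0, 5.1]
grip_width: 0.0155
gripper_force: 29.3
```

```bash
python3 ft.py
```

```text
37.23 ang 134.50 r 0.0423 Ftan(ccw) -7.29 Frad 0.24 [0.4569 0.1047 0.1982] 5.1
```

{"op": "move_arm", "data": {
  "jaw": [1.2,1.2,1.2,1.2],
  "dp": [
    [0,-0.12,0],
    [0,-0.12,0],
    [0,0,0],
    [0,0,0]
  ],
  "turn": [
    [0,0,0],
    [0,0,0],
    [0,0,0],
    [0,0,0]
  ]
}}

```text
time_s: 37.57
position: [0.4548, 0.1028, 0.1981]
tool_rot: [[-0.677, 0.736, 0.005], [0.736, 0.677, 0.002], [-0.002, 0.005, -1.0]]
ft_force: [2.9, 4.0, 4.6]
grip_width: 0.0154
gripper_force: 29.4
```

```bash
python3 ft.py
```

```text
37.72 ang 138.16 r 0.0425 Ftan(ccw) -5.53 Frad -0.88 [0.4549 0.1028 0.1981] 4.7
```

{"op": "move_arm", "data": {
  "jaw": [1.2,1.2,1.2,1.2,1.2],
  "dp": [
    [-0.01,-0.12,0],
    [-0.02,-0.12,0],
    [-0.02,-0.11,0],
    [0,0,0],
    [0,0,0]
  ],
  "turn": [
    [0,0,0],
    [0,0,0],
    [0,0,0],
    [0,0,0],
    [0,0,0]
  ]
}}

```text
time_s: 38.13
position: [0.4527, 0.1002, 0.1981]
tool_rot: [[-0.677, 0.736, 0.005], [0.736, 0.677, 0.002], [-0.002, 0.005, -1.0]]
ft_force: [5.2, 4.8, 4.5]
grip_width: 0.0157
gripper_force: 29.5
```

```bash
python3 ft.py
```

```text
38.28 ang 142.73 r 0.0425 Ftan(ccw) -6.64 Frad -0.53 [0.4527 0.1002 0.1981] 4.9
```

{"op": "move_arm", "data": {
  "jaw": [1.2,1.2,1.2,1.2,1.2],
  "dp": [
    [0.02,0.2,0],
    [0.02,0.2,0],
    [0.02,0.18,0],
    [0,0,0],
    [0,0,0]
  ],
  "turn": [
    [0,0,0],
    [0,0,0],
    [0,0,0],
    [0,0,0],
    [0,0,0]
  ]
}}

```text
time_s: 38.7
position: [0.4545, 0.1034, 0.1978]
tool_rot: [[-0.677, 0.736, -0.0], [0.736, 0.677, -0.001], [-0.001, -0.001, -1.0]]
ft_force: [-5.3, -3.4, 9.3]
grip_width: 0.0152
gripper_force: 30.4
```

```bash
python3 ft.py
```

```text
38.85 ang 137.87 r 0.0431 Ftan(ccw) 5.61 Frad 1.66 [0.4545 0.1034 0.1978] 9.9
```

{"op": "move_arm", "data": {
  "jaw": [1.2,1.2,1.2],
  "dp": [
    [0.01,0.1,0],
    [0,0,0],
    [0,0,0]
  ],
  "turn": [
    [0,0,0],
    [0,0,0],
    [0,0,0]
  ]
}}

```text
time_s: 39.1
position: [0.4548, 0.1039, 0.1977]
tool_rot: [[-0.677, 0.736, -0.001], [0.736, 0.677, -0.002], [-0.001, -0.002, -1.0]]
ft_force: [-6.7, -5.1, 9.8]
grip_width: 0.0158
gripper_force: 30.7
```

```bash
python3 ft.py
```

```text
39.25 ang 137.15 r 0.0432 Ftan(ccw) 8.30 Frad 1.74 [0.4548 0.1039 0.1977] 10.2
```

{"op": "move_arm", "data": {
  "jaw": [1.2,1.2,1.2],
  "dp": [
    [0.01,0.08,0],
    [0,0,0],
    [0,0,0]
  ],
  "turn": [
    [0,0,0],
    [0,0,0],
    [0,0,0]
  ]
}}

```text
time_s: 39.5
position: [0.455, 0.1043, 0.1977]
tool_rot: [[-0.677, 0.736, -0.002], [0.736, 0.677, -0.003], [-0.001, -0.003, -1.0]]
ft_force: [-7.9, -6.4, 10.9]
grip_width: 0.0154
gripper_force: 30.9
```

```bash
python3 ft.py
```

```text
39.65 ang 136.52 r 0.0433 Ftan(ccw) 9.74 Frad 1.77 [0.4551 0.1043 0.1977] 10.7
```

{"op": "move_arm", "data": {
  "jaw": [1.2,1.2,1.2,1.8,2.6,4,4,4,4,4,4],
  "dp": [
    [-0.02,-0.2,0],
    [-0.02,-0.18,0],
    [0,0,0],
    [0,0,0],
    [0,0,0],
    [0,0,0],
    [0,0,-1.5],
    [0,0,-3],
    [0,0,-4],
    [0,0,-3],
    [0,0,-1]
  ],
  "turn": [
    [0,0,0],
    [0,0,0],
    [0,0,0],
    [0,0,0],
    [0,0,0],
    [0,0,0],
    [0,0,0],
    [0,0,0],
    [0,0,0],
    [0,0,0],
    [0,0,0]
  ]
}}

```text
time_s: 40.57
position: [0.4543, 0.1024, 0.3263]
tool_rot: [[-0.677, 0.736, 0.007], [0.736, 0.677, -0.0], [-0.005, 0.005, -1.0]]
ft_force: [-0.1, -0.5, -0.9]
grip_width: 0.04
gripper_force: 0.0
```

{"op": "move_arm", "data": {
  "jaw": [4,4,4,4,4,4,4,4],
  "dp": [
    [0,-2,0],
    [0,-3,0],
    [0,-3,0],
    [0,-3,0],
    [0,-3,0],
    [0,-2,0],
    [0,0,0],
    [0,0,0]
  ],
  "turn": [
    [0,0,0],
    [0,0,0],
    [0,0,0],
    [0,0,0],
    [0,0,0],
    [0,0,0],
    [0,0,0],
    [0,0,0]
  ]
}}

```text
time_s: 41.23
position: [0.3355, -0.0064, 0.3221]
tool_rot: [[-0.676, 0.737, 0.001], [0.737, 0.676, -0.0], [-0.0, 0.0, -1.0]]
ft_force: [0.3, 0.0, 0.4]
grip_width: 0.0404
gripper_force: 0.0
```

Run:
```python
from look import *
st,im,d,P=L("wf.png"); print(st["position"],st["time_s"],st["ft_force"])
for n in("wrist","top","scene"):
    if n!="wrist": cams.get_image(n)
    for q,z in(("hub",.188),("grip_mid",.215)):
        for x in cams.mark_of(n,q)[:1]:
            c=atz(n,np.array(x["location"])*[640,480],z,st)[0]; v=c[:2]-[.5709,.0873]; print(n,q,round(x["p"],2),c.round(4),np.hypot(*v).round(4),np.degrees(np.arctan2(v[1],v[0]))%360)
from armb import armb
```

```text
[ 0.33546968 -0.00635956  0.32214722] 41.2333 [0.26013103 0.02297175 0.39983534]
wrist hub 0.83 [0.4831 0.0765 0.188 ] 0.0884 186.99239565020554
wrist grip_mid 0.66 [0.4546 0.1021 0.215 ] 0.1172 172.74341116674483
top hub 0.86 [0.4848 0.0691 0.188 ] 0.088 191.91522936560844
top grip_mid 0.71 [0.47   0.0465 0.215 ] 0.1088 202.00196771839714
scene hub 0.85 [0.483 0.077 0.188] 0.0885 186.6821096296032
scene grip_mid 0.53 [0.4501 0.1075 0.215 ] 0.1225 170.49980989730912
scene 303 [(84, np.float64(165.8), np.float64(174.6), np.float64(203.1)), (33, np.float64(173.9), np.float64(178.1), np.float64(193.4)), (59, np.float64(178.2), np.float64(184.2), np.float64(194.3))]
  hub 0.62 [288. 291.] [0.4875 0.0759 0.189 ]
  grip_mid 0.79 [297. 297.] [0.4489 0.1137 0.216 ]
top 319 [(91, np.float64(175.1), np.float64(196.1), np.float64(214.6)), (34, np.float64(184.7), np.float64(192.6), np.float64(201.9)), (80, np.float64(187.6), np.float64(194.7), np.float64(200.8))]
  hub 0.94 [205. 256.] [0.4869 0.074  0.189 ]
  grip_mid 0.48 [189. 272.] [0.4558 0.0953 0.216 ]
wrist 943 [(12, np.float64(170.4), np.float64(191.0), np.float64(206.4)), (180, np.float64(177.4), np.float64(193.3), np.float64(200.9)), (17, np.float64(177.4), np.float64(195.6), np.float64(201.7))]
  hub 0.88 [512. 272.] [0.4829 0.0775 0.189 ]
  grip_mid 0.63 [529. 242.] [0.4536 0.1001 0.216 ]
```

{"op": "move_arm", "data": {
  "jaw": [4,4,4,4,4,4,4,4,4,4,4,4],
  "dp": [
    [-0.5,2,0],
    [-0.9,3.5,0],
    [-0.9,3.7,0],
    [-0.9,3.7,0],
    [-0.6,2.4,0],
    [-0.37,1.29,1.5],
    [0,0,3.5],
    [0,0,3.5],
    [0,0,3],
    [0,0,1.7],
    [0,0,0.9],
    [0,0,0]
  ],
  "turn": [
    [0,0,0],
    [0,0,0],
    [0,0,0],
    [0,0,0],
    [0,0,0],
    [0,0,0],
    [0,0,0],
    [0,0,0],
    [0,0,0],
    [0,0,0],
    [0,0,0],
    [0,0,0]
  ],
  "force": 40
}}

```text
time_s: 43.13
position: [0.4857, 0.0757, 0.18]
tool_rot: [[-0.677, 0.736, -0.002], [0.736, 0.677, 0.0], [0.002, -0.001, -1.0]]
ft_force: [-0.7, 0.3, -0.3]
grip_width: 0.0396
gripper_force: 0.0
```

{"op": "move_arm", "data": {
  "jaw": [3.5,3,2.6,2.2,2.2,2.2],
  "dp": [
    [0,0,0],
    [0,0,0],
    [0,0,0],
    [0,0,0],
    [0,0,0],
    [0,0,0]
  ],
  "turn": [
    [0,0,0],
    [0,0,0],
    [0,0,0],
    [0,0,0],
    [0,0,0],
    [0,0,0]
  ]
}}

```text
time_s: 43.63
position: [0.4861, 0.0751, 0.1825]
tool_rot: [[-0.677, 0.736, 0.002], [0.736, 0.677, -0.001], [-0.002, 0.0, -1.0]]
ft_force: [-3.5, -3.1, 6.7]
grip_width: 0.0232
gripper_force: 39.0
```

```bash
python3 tq.py
```

```text
t 43.6333 r 0.0011 ang 124.2 Ftan(ccw) 4.64 Frad -0.62 F [-3.5 -3.1  6.7] w 0.0232 z 0.1825 tau [-0.6   0.78  0.05]
```

{"op": "move_arm", "data": {
  "jaw": [2.2,2.2,2.2,2.2],
  "dp": [
    [-0.1,-0.07,0],
    [-0.1,-0.07,0],
    [-0.05,-0.04,0],
    [0,0,0]
  ],
  "turn": [
    [0,0,0],
    [0,0,0],
    [0,0,0],
    [0,0,0]
  ]
}}

```text
time_s: 43.97
position: [0.4862, 0.0737, 0.1825]
tool_rot: [[-0.677, 0.736, 0.001], [0.736, 0.677, 0.002], [0.001, 0.003, -1.0]]
ft_force: [-3.9, 6.4, 7.1]
grip_width: 0.0233
gripper_force: 39.1
```

```bash
python3 tq.py
```

```text
t 43.9667 r 0.0007 ang 228.2 Ftan(ccw) -7.17 Frad -2.17 F [-3.9  6.4  7.1] w 0.0233 z 0.1825 tau [1.06 0.67 0.07]
```

{"op": "move_arm", "data": {
  "jaw": [2.2,2.8,3.6,4.2,4.2,4.2,4.2,4.2,4.2,4.2,4.2],
  "dp": [
    [0.1,0.05,0],
    [0,0,0],
    [0,0,0],
    [0,0,0],
    [0,0,-1.5],
    [0,0,-3],
    [0,0,-4],
    [0,0,-4],
    [0,0,-2],
    [0,0,0],
    [0,0,0]
  ],
  "turn": [
    [0,0,0],
    [0,0,0],
    [0,0,0],
    [0,0,0],
    [0,0,0],
    [0,0,0],
    [0,0,0],
    [0,0,0],
    [0,0,0],
    [0,0,0],
    [0,0,0]
  ]
}}

```text
time_s: 44.88
position: [0.4863, 0.0735, 0.3265]
tool_rot: [[-0.677, 0.736, 0.002], [0.736, 0.677, -0.0], [-0.001, 0.001, -1.0]]
ft_force: [0.6, -0.4, -1.5]
grip_width: 0.042
gripper_force: 0.0
```

Run:
```python
from h import *
s=observe(); print(s["position"],s["ft_force"],s["time_s"])
print(ticket.close_job())
```

```text
[0.48629224 0.07351685 0.32654557] [ 0.59142586 -0.44010247 -1.52287351] 44.8833
the job is handed in; nothing more can be done
None
```

I handed the job in at about 45 s: the jar is in the seat, the clamp arm is at its stop, and the robot is clear. The wheel held a 9.7 N push at its grip without moving (estimated effort 10–12 N), after I overtightened it to about 13.8 N and backed it off; no verdict came back.

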